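Stray-voltage check beside the back sink

TASK

Someone felt a tingle at the sink, so check the bare metal for stray voltage: take the tester pen out of the glass and touch its steel tip first to the round steel button in the middle of the kettle's lid, then to the slotted screw on top of the tap, then to the domed nut in the middle of the drying rack's lower front strap, under the upper tier. Touch lightly and keep the tip on each for half a second so that the lamp can show. Then lower the pen back into the glass, tip down, without dropping it, and leave the glass upright where it stands and everything else undisturbed.

Things in the scene. Friction and masses are not known exactly. Their poses are not given: they have to be found in the camera images.
- pen: Tester pen, 190 mm long, 55 g. Origin at the end of its steel tip; z runs along the pen from tip to cap. From the tip: steel shank 6 mm thick to 60 mm, black cone to 76 mm, black finger guard 27 mm across to 80 mm, round white barrel 22 mm across to 180 mm (black ribs, amber lamp window at 114 to 130 mm), steel cap. It starts tip down in the glass, leaning about 27 degrees.
- pen_tip (a point): The round end of the pen's steel tip.
- pen_cap (a point): Middle of the pen's cap end, 190 mm from the tip. About 80 mm of the pen stands out past the glass's rim: grip the barrel there, the fingers pointing along the pen.
- tumbler: Loose glass tumbler, 280 g, 100 mm high, 64 mm across at the foot and 74 mm at the rim, wall 4 mm, floor 8 mm thick. Origin at the centre of its underside, z up. The pen leans in it with its cap towards the glass's own -x.
- kettle: Loose electric kettle on its power base, 1.5 kg, steel with black trim; base 152 mm across, rim of the lid 115 mm across, 174 mm high to the lid button. Origin at the centre of its underside, z up. Black handle on its +y side out to 126 mm from the axis, up to 164 mm high; short spout on the -y side out to 85 mm.
- kettle_boss: First test point: flat round bare-steel button, 25 mm across and 5 mm high, in the middle of the kettle's lid, part of the kettle. Origin at the centre of its foot.
- kettle_boss_top (a point): Centre of the button's flat top, 173.5 mm above the kettle's foot; it faces up with nothing over it.
- tap: Chromed sink tap fixed to the counter. Origin at the centre of its foot (flange 54 mm across), z up. Upright body 41 mm across, hub 46 mm across with its top at 122 mm. The spout runs 190 mm to its -y side, up to 105 mm high; the lever is a 13 mm bar from the hub to its +x side, 100 mm long, rising to 129 mm at its end.
- tap_screw: Second test point: slotted steel screw head, 20 mm across and 5 mm high, on top of the tap's hub, part of the tap. Origin at the centre of its foot.
- tap_screw_top (a point): Centre of the screw head's flat top, 127 mm above the counter; it faces up with nothing over it.
- rack: Two-tier steel drying rack, fixed. Origin on the counter under its centre; open front to its -x (the robot). Uprights at x +-85, y +-180 mm, 340 mm high. Lower straps at x +-85 mm, top at 86 mm height. Upper tray 286 to 328 mm high, x -111 to +104 mm: it overhangs the middle of the front strap by 26 mm. A plate stands fixed on the lower tier at y -80 to -110, x +-88 mm, up to 266 mm.
- rack_nut: Third test point: domed steel nut, 19 mm across on a 23 mm washer and 17.5 mm high, in the middle of the lower front strap, part of the rack. Origin at the centre of its foot, 86.5 mm above the counter at x = -85 mm, y = 0 of the rack.
- rack_nut_top (a point): Crown of the nut's dome, 104 mm above the counter. Free to the front, but 182 mm above it is the upper tray, whose front edge is 26 mm nearer to the robot, so the gripper cannot come straight down: come from the front with the pen leaning back towards the robot by 25 to 50 degrees.
- rice_bowl: Bystander: blue plastic rice bowl, 112 mm across, 58 mm high, upside down on the rack's upper tray. Origin at the centre of its foot, now on top (its own z points down).
- soup_spoon: Bystander: white ceramic soup spoon on the counter, bowl 52 mm across and 18 mm high, handle to its -x side out to 114 mm and 40 mm high. Origin under the bowl's centre.
There are look-alikes about, which are no part of the job. What is shaped like the kettle but purple is not meant. Leave any blue look-alike of the tap alone.

How it is judged (in metres and radians):
On the way, in this order (a step that is already met when the one before it is completed fails the run):
1. the pen's tip rests on the button of the kettle's lid (contact force between pen and kettle_boss above 0.1 N and distance between pen_tip and kettle_boss_top below 0.013 m), for 0.4 s.
2. the pen's tip rests on the tap's slotted screw (contact force between pen and tap_screw above 0.1 N and distance between pen_tip and tap_screw_top below 0.011 m), for 0.4 s.
3. the pen's tip rests on the rack's domed nut (contact force between pen and rack_nut above 0.1 N and distance between pen_tip and rack_nut_top below 0.012 m), for 0.4 s.
At the end, for the whole second after the job is handed in: the pen stands tip down in the glass, its tip on the glass's floor (within 12 mm) and at rest; the glass is upright (within 3 degrees) and within 30 mm of where it stood; kettle, rice bowl and soup spoon are within 20 mm of where they were (horizontal distance between pen_tip and tumbler below 0.035 m and z of pen_tip in the frame of tumbler between 0 and 0.02 m and z of pen_cap in the frame of tumbler above 0.12 m and linear speed of pen below 0.02 m/s and angle between tumbler's own z axis and vertical below 0.05 rad and distance of tumbler from where it was at the start of the episode below 0.03 m and height (world z) of tumbler below 0.005 m and distance of each of kettle, rice_bowl, soup_spoon from where it was at the start of the episode below 0.02 m); the robot touches nothing.
It fails at once if the pen is let go while its tip is more than 40 mm above the underside of the glass (contact force between the fingers and pen below 0.01 N and z of pen_tip in the frame of tumbler above 0.04 m).
It fails at once if the pen is pressed hard (over 30 N) on a test point (contact force between pen and kettle_boss above 30 N or contact force between pen and tap_screw above 30 N or contact force between pen and rack_nut above 30 N).
It fails at once if the glass or the kettle is tipped, or the glass lifted off the counter (angle between tumbler's own z axis and vertical above 0.3 rad or angle between kettle's own z axis and vertical above 0.2 rad or height (world z) of tumbler above 0.02 m).
It fails at once if the kettle, rice bowl or soup spoon is moved by more than 20 mm (distance of any of kettle, rice_bowl, soup_spoon from where it was at the start of the episode above 0.02 m).
It also fails if it takes over 72 s, if anything falls off the work surface, if the arm or the gripper's body presses on something with over 40 N, if the wrist force passes 120 N, or if a joint passes its speed limit or range.

ROBOT

A 6-joint arm with a two-finger parallel gripper is mounted at the origin on the work surface. World frame = base frame: x ahead of the robot, y to its left, z up, the work surface at z = 0. Lengths are in mm, angles in rad, forces in N, time in s.
With the tool pointing down it reaches from about 425 to 950 mm from the base axis. Payload 3.5 kg.
Tool frame: the origin (TCP) lies midway between the tips of the shut fingers; the grasp point (between the pads) lies 19 mm behind it (env.hold_point_z is the distance from the TCP to the grasp point, in mm); z points along the fingers, y is the direction in which the jaws open and shut (so a half turn about z gives the same grasp; the last joint's range is limited). The gripper opens to 85 mm and grips with 20 to 120 N. Pads are 22 mm wide; open, the fingers measure 114 mm over their backs; the gripper's body (76 mm by 85 mm) begins 54 mm behind the grasp point. The pads swing forward as they close: fully open they stand 13 mm farther back than shut.
Start: joints at [-1.425, 0.286, 1.577, -0, 1.279, -0.15], TCP at [196.79, -645.662, 231.325] pointing down, gripper open.
Joint ranges: [-2.77, 2.77], [-0.9, 2.22], [0.21, 2.48], [-1.53, 4.67], [0.24, 2.81], [-2.84, 2.84]. Speed limits (rad/s): [2.79, 2.79, 3.14, 3.14, 3.14, 3.14].

INTERFACE

Orientations are given as a 3x3 rotation matrix whose columns are the frame's x, y, z axes.
In Python, from cell import env, vision, workorder gives the robot as it stands.
- The arm moves only by the tool drive_tool, never from a script. Its argument "commands" is a list of rows, each an object with "rotation": the turn, a rotation vector about the tool's x, y, z in degrees, a list of three; "xyz": the shift along the tool's x, y, z in cm, a list of three; "hand": the opening in per cent of the stroke, from 0 (shut) to 100 (fully open). In form: [{"rotation": [rx, ry, rz], "xyz": [dx, dy, dz], "hand": hand}, ...]. A call has 1 to 5 rows; each row shifts and turns the commanded pose from where the row before left it, along the tool's axes as they then stand; what a row does not reach is not made up. A row lasts 1/10 s, in which the tool goes at most 50 mm and 8.59 degrees, less where a joint would pass 70% of its speed; a pose out of reach is approached as far as the arm can. A call with a gripper value outside its range is refused whole. The fingers move at their own pace and stop on an object; "newtons" is the grip in N (left out, the last holds). Time passes only in rows, so rows that do not move let the fingers close. It gives the time, the measured TCP pose, the force and the opening at its end, in the units of the state.
- env.sense(): the state, without advancing time (a new reading comes with each control period).
- vision.snapshot(name): name is "scene" or "top" or "wrist"; returns (picture, depth): 420x560x3 uint8, red, green, blue; 420x560 float32, mm along the optical axis (not along the pixel's ray), 0 where there is no reading.
- vision.camera_info(name): a dict with "vertical_fov" (degrees; the focal length in pixels is half the picture's height over the tangent of half this angle, whatever the lens; pixels are square), "cx", "cy" (the principal point, pixels), "R" (3x3) and "t" (3): a world point X has camera coordinates R X + t. Camera axes: x right, y down, z forward; pixel columns grow to the right and rows downward; lengths in mm; the calibration is good to about 2 mm. A picture is of the moment at which its call begins: read the wrist's pose just before it. camera_info takes no time and is no camera call; for the wrist camera it gives the pose at the moment of the call.
- workorder.job_done(): hands the job in, once; it reports no verdict.
The state is a dict: "clock": time; "joint_positions": joint angles; "dq": joint speeds; "tau": joint torques, N m; "eef_pos": TCP position; "tool_rot": TCP orientation; "contact_force": force on the tool from outside, world axes, zero at the start; "moment": the same for the moment, N m; "opening": finger opening in mm.
Only numpy, scipy, OpenCV 4.12 (cv2) and the standard library are available. Lean on these libraries where they do the work, as an engineer would, in place of code of your own. Each camera call takes 0.05 s, during which the arm holds its last target. There are 200 camera calls.

## Working session

There is one attempt and no reset: what is moved stays moved. The work goes in short steps, Python scripts to look and compute and a tool call to move; the robot and the scene stay as the last step left them, time stands still between calls to the robot, and variables do not carry over. Pictures are saved under pics/ and viewed, about 8 in all and at most 12, crops included, and the job is handed in when it is done.

Besides the shell and the picture viewer there is one more tool, called after "Emit:" in YAML: its name, and indented under it one key for each argument. drive_tool: Moves the arm, as the interface text tells. Its arguments: {"type":"object","properties":{"commands":{"type":"array"},"newtons":{"type":"number"}},"required":["commands"]}

```bash
mkdir -p pics; ls; cat > h.py <<'E'
import numpy as np, cv2
from cell import env, vision, workorder
def cam(n):
    i=vision.camera_info(n); f=210/np.tan(np.radians(i["vertical_fov"])/2)
    return f,i["cx"],i["cy"],np.array(i["R"]),np.array(i["t"])
def shot(n,save=None):
    c=cam(n); p,d=vision.snapshot(n)
    if save: cv2.imwrite(f"pics/{save}.png",p[:,:,::-1]); np.savez(f"pics/{save}.npz",p=p,d=d,f=c[0],cx=c[1],cy=c[2],R=c[3],t=c[4])
    return p,d,c
def load(s):
    z=np.load(f"pics/{s}.npz"); return z["p"],z["d"],(float(z["f"]),float(z["cx"]),float(z["cy"]),z["R"],z["t"])
def ray(c,u,v):
    f,cx,cy,R,t=c; return -R.T@t, R.T@np.array([(u-cx)/f,(v-cy)/f,1])
def onz(c,u,v,z):
    o,d=ray(c,u,v); return o+d*(z-o[2])/d[2]
def dep(c,d,u,v): o,r=ray(c,u,v); return o+r*d[int(v),int(u)]
def cloud(c,d):
    f,cx,cy,R,t=c; v,u=np.mgrid[:420,:560]
    P=np.stack([(u-cx)/f*d,(v-cy)/f*d,d],-1); return (P-t)@R
def proj(c,X):
    f,cx,cy,R,t=c; q=R@np.array(X)+t; return f*q[0]/q[2]+cx, f*q[1]/q[2]+cy
E
python3 - <<'E'
from h import *
s=env.sense(); print(s); print(env.hold_point_z)
for n in("scene","top"):
    p,d,c=shot(n,n); print(n,c)
E
```

```text
pics
{'clock': 0.0, 'joint_positions': array([-1.42497787e+00,  2.87177124e-01,  1.57817185e+00,  2.79205300e-05,
        1.27860329e+00, -1.49981926e-01]), 'dq': array([-6.15484744e-04,  8.93744293e-04, -1.04944193e-03,  4.32800626e-04,
        7.52653406e-05, -2.29809709e-03]), 'tau': array([-7.59283594e-04, -4.05980372e+01, -2.92626268e+01, -1.64332341e-04,
        5.87509901e-03,  4.19877551e-06]), 'eef_pos': array([ 196.7164789 , -645.01497068,  229.94232857]), 'tool_rot': array([[ 9.56571547e-01,  2.91497469e-01, -3.16402880e-04],
       [ 2.91497394e-01, -9.56568764e-01,  2.33845045e-03],
       [ 3.78991275e-04, -2.32912578e-03, -9.99997216e-01]]), 'contact_force': array([ 0.55080896, -0.45034927,  0.35081769]), 'moment': array([-0.02452948, -0.00995843, -0.02416995]), 'opening': 85.46624125499966}
18.700000000000003
scene (np.float64(504.6845884383763), 279.53865101726666, 213.2600614504224, array([[ 0.68005252,  0.73307614, -0.01131144],
       [ 0.62783095, -0.59024867, -0.50738033],
       [-0.37862498,  0.3379436 , -0.86164798]]), array([-310.76547282, -193.67294907, 1612.19292864]))
top (np.float64(453.5581319172034), 283.1109114461292, 213.0641017730527, array([[ 9.27416160e-04, -9.99887520e-01, -1.49695332e-02],
       [-9.87920959e-01,  1.40350726e-03, -1.54952277e-01],
       [ 1.54955858e-01,  1.49324208e-02, -9.87808537e-01]]), array([   9.66897658,  504.96574815, 1457.2271354 ]))
```

View pics/scene.png

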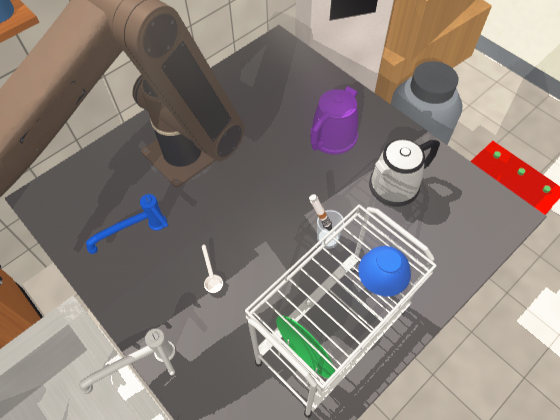

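View pics/top.png

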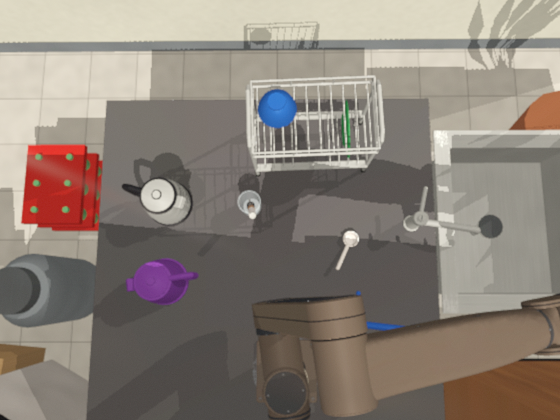

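The scene view shows the steel kettle at (405,165), the pen in the glass at (322,225), the tap at (155,345) and the rack at (340,290). In the top view these are at (157,195), (250,205), (420,217) and (315,122). The purple kettle and blue tap are the decoys. Next is a zoomed composite.

```bash
python3 - <<'E'
from h import *
T=load("top");S=load("scene")
def crop(L,u,v,h=25,w=33):
    return cv2.resize(L[0][v-h:v+h,u-w:u+w,::-1],(264,200),interpolation=cv2.INTER_CUBIC)
rows=[np.hstack([crop(T,157,195),crop(T,420,215),crop(T,250,205)]),np.hstack([crop(S,405,155),crop(S,158,347),crop(S,322,217)]),np.hstack([crop(T,315,160),crop(S,340,275),crop(S,305,290)])]
cv2.imwrite("pics/comp.png",np.vstack(rows))
for n,L,pts in(("top",T,[(157,195),(420,217),(350,238),(277,104),(160,280)]),("scene",S,[(405,152),(155,338),(214,284),(388,262)])):
    for q in pts: print(n,q,dep(L[2],L[1],*q).round())
E
```

```text
top (157, 195) [540. 390. 172.]
top (420, 217) [ 479. -416.  122.]
top (350, 238) [ 426. -214.    3.]
top (277, 104) [755.  22. 352.]
top (160, 280) [285. 372. 168.]
scene (405, 152) [546. 393. 170.]
scene (155, 338) [ 484. -418.  131.]
scene (214, 284) [ 420. -210.    1.]
scene (388, 262) [767.  19. 349.]
```

View pics/comp.png

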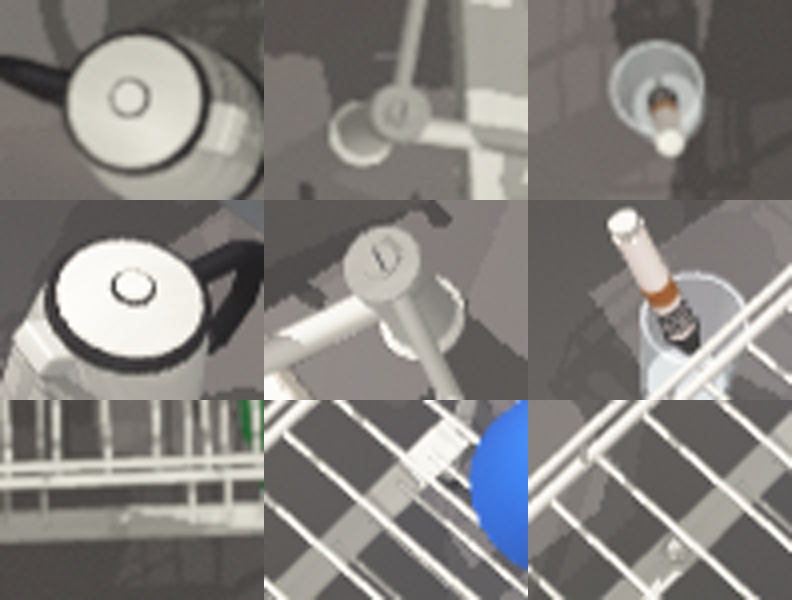

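```bash
cat >> h.py <<'E'
def tri(c1,p1,c2,p2):
    o1,d1=ray(c1,*p1);o2,d2=ray(c2,*p2);A=np.stack([d1,-d2],1)
    s=np.linalg.lstsq(A,o2-o1,rcond=None)[0];a=o1+d1*s[0];b=o2+d2*s[1];return (a+b)/2,np.linalg.norm(a-b)
E
python3 - <<'E'
from h import *
T=load("top");S=load("scene");t,s=T[2],S[2]
print("cams",(-t[3].T@t[4]).round(),(-s[3].T@s[4]).round())
for n,a,b,z in(("ket",(156.25,194.5),(405.2,151.5),173.5),("tap",(421,216.7),(155.2,336.8),127),("cap",(252.5,215.5),(313.5,196.6),150)):
    P,e=tri(t,a,s,b);print(n,P.round(1),round(e,1),onz(t,*a,z).round(1),onz(s,*b,z).round(1))
print("nut",onz(s,309,302,104).round(1))
for n,L in(("t",T),("s",S)):
    C=cloud(L[2],L[1]);p=L[0].astype(int);x,y,z=C[...,0],C[...,1],C[...,2]
    m=(z>310)&(z<345)&(x>500)&(x<900)&(abs(y)<400)&(p.max(-1)-p.min(-1)<40)
    q=C[m];print(n,"tray",m.sum(),np.percentile(q,[1,99],axis=0).round())
    if m.sum()>50: r=cv2.minAreaRect(q[:,:2].astype(np.float32));print(r)
    m=(z>75)&(z<95)&(x>560)&(x<900)&(abs(y)<300);q=C[m];print("strap",len(q))
    for lo in range(-180,180,40):
        k=q[(q[:,1]>lo)&(q[:,1]<lo+40)&(q[:,0]<730)]
        if len(k)>8: print(lo,len(k),np.percentile(k[:,0],[5,50,95]).round())
    # tumbler rim / hub checks
    m=(z>70)&(z<110)&(x>400)&(x<600)&(abs(y)<120);
    if m.sum()>20: print("tumbler rim",m.sum(),cv2.minEnclosingCircle(C[m][:,:2].astype(np.float32)),C[m].mean(0))
E
```

```text
cams [ 273.  -13. 1518.] [ 943. -431. 1287.]
ket [543.4 395.1 167.1] 2.0 [541.5 392.4 173.5] [546.1 391.5 173.5]
tap [ 479.6 -416.8  126.8] 1.5 [ 479.3 -417.4  127. ] [ 480.1 -416.2  127. ]
cap [477.6 101.1 176.3] 4.6 [480.2 101.4 150. ] [467.8 115.7 150. ]
nut [659.1 -86.9 104. ]
t tray 1252 [[ 624. -266.  316.]
 [ 845.  106.  345.]]
((735.5043334960938, -79.76799011230469), (216.07440185546875, 372.59014892578125), 2.3290531635284424)
strap 1620
-180 116 [645. 659. 718.]
-140 96 [642. 653. 667.]
-100 69 [642. 650. 665.]
-60 100 [641. 653. 706.]
-20 112 [638. 652. 676.]
20 105 [639. 651. 710.]
60 110 [636. 650. 720.]
100 23 [562. 563. 725.]
tumbler rim 87 ((534.8197021484375, 106.93122863769531), 33.80747604370117) [539.1362299  100.30581882  92.66007591]
s tray 2213 [[ 627. -267.  315.]
 [ 847.  105.  345.]]
((736.1996459960938, -80.03021240234375), (213.61968994140625, 372.8963928222656), 2.021334648132324)
strap 2440
-180 12 [646. 653. 665.]
-140 139 [646. 656. 668.]
-100 101 [644. 657. 667.]
-60 161 [643. 658. 714.]
-20 158 [641. 656. 717.]
20 158 [640. 655. 717.]
60 120 [639. 651. 670.]
tumbler rim 186 ((536.1546630859375, 110.47018432617188), 35.3304443359375) [531.47678669  98.10084392  91.22142313]
```

```bash
python3 - <<'E'
from h import *
T=load("top");S=load("scene");t,s=T[2],S[2]
e=env.sense();R=np.array(e["tool_rot"]);w=cam("wrist");o=-w[3].T@w[4]
print("cam in tool",(R.T@(o-e["eef_pos"])).round(1),"fwd",(R.T@w[3][2]).round(3),"right",(R.T@w[3][0]).round(3),w[0])
g=onz(t,249.2,202.2,100);print("glass",g.round(1), "cap@178",onz(t,252.5,215.5,178).round(1),onz(s,313.5,196.6,178).round(1))
# rim of glass by scene: crop ellipse centre approx
print("glass scene",onz(s,289+(693-528)/4,192+(312-200)/4,100).round(1))
# pen white-barrel axis / amber
for n,L,b in(("t",T,(235,190,270,225)),("s",S,(300,190,345,240))):
    p=L[0][b[1]:b[3],b[0]:b[2]].astype(int)
    m=(p[...,0]-p[...,2]>50);v,u=np.nonzero(m);print(n,"amber",len(u),u.mean()+b[0],v.mean()+b[1])
E
```

```text
cam in tool [  76.6    0.3 -141.6] fwd [-0.296 -0.002  0.955] right [-0.001  1.     0.001] 360.9504622865915
glass [530.6 116.5 100. ] cap@178 [476.  99. 178.] [479.5 102.3 178. ]
glass scene [531.1 119.9 100. ]
t amber 5 250.0 206.2
s amber 39 322.38461538461536 215.43589743589743
```

```bash
cat >> h.py <<'E'
from scipy.spatial.transform import Rotation as Ro, Slerp
def frame(d,sx=1):
    "tool frame with z along d; y horizontal; x forward (in azimuth az of d)"
    z=np.array(d,float)/np.linalg.norm(d);h=np.array([z[0],z[1],0]);
    x=h-z*(h@z);x*=sx/np.linalg.norm(x);return np.stack([x,np.cross(z,x),z],1)
def lean(az,tilt): a,t=np.radians([az,tilt]);t=max(t,1e-4);return frame([np.sin(t)*np.cos(a),np.sin(t)*np.sin(a),-np.cos(t)])
def plan(wps,step=48,ang=8,s=None):
    "wps: list of (pos,R)"
    e=s or env.sense();p=np.array(e["eef_pos"]);R=np.array(e["tool_rot"])
    for P,Q in wps:
        P=np.array(P,float);a=np.degrees((Ro.from_matrix(R.T@Q)).magnitude())
        n=max(1,int(np.ceil(max(np.linalg.norm(P-p)/step,a/ang))))
        for k in range(n,0,-1):
            dp=R.T@(P-p)/k/10;rv=np.degrees(Ro.from_matrix(R.T@Q).as_rotvec())/k
            dp=dp.round(1 if n>1 else 2);rv=rv.round(1)
            print({"r":rv.tolist(),"x":dp.tolist()});p=p+R@dp*10;R=R@Ro.from_rotvec(np.radians(rv)).as_matrix()
        print("->",p.round(1))
E
python3 - <<'E'
from h import *
d=np.array([.432,.140,-.891]);cap=np.array([478,101,177])
plan([((420,-330,310),lean(18,2)),(cap-75*d,frame(d))])
E
```

```text
{'r': [-0.0, 0.2, -0.1], 'x': [3.4, -2.6, -0.9]}
{'r': [-0.0, 0.2, -0.1], 'x': [3.4, -2.6, -0.9]}
{'r': [-0.0, 0.2, -0.1], 'x': [3.4, -2.6, -0.9]}
{'r': [-0.0, 0.2, -0.1], 'x': [3.4, -2.6, -0.8]}
{'r': [-0.0, 0.2, -0.1], 'x': [3.4, -2.6, -0.8]}
{'r': [-0.0, 0.2, -0.1], 'x': [3.4, -2.6, -0.8]}
{'r': [-0.0, 0.3, -0.2], 'x': [3.5, -2.6, -0.8]}
{'r': [-0.1, 0.2, -0.1], 'x': [3.5, -2.6, -0.8]}
{'r': [-0.0, 0.3, -0.2], 'x': [3.4, -2.6, -0.8]}
-> [ 419.8 -330.3  310. ]
{'r': [-0.0, 2.8, 0.0], 'x': [1.7, -4.4, 0.8]}
{'r': [-0.0, 2.8, 0.0], 'x': [1.7, -4.4, 0.9]}
{'r': [-0.0, 2.8, 0.0], 'x': [1.6, -4.3, 1.0]}
{'r': [-0.0, 2.8, 0.0], 'x': [1.6, -4.4, 1.0]}
{'r': [-0.0, 2.8, 0.0], 'x': [1.5, -4.3, 1.1]}
{'r': [-0.0, 2.7, 0.0], 'x': [1.4, -4.4, 1.2]}
{'r': [-0.0, 2.8, 0.0], 'x': [1.4, -4.3, 1.2]}
{'r': [-0.0, 2.7, 0.0], 'x': [1.3, -4.4, 1.3]}
{'r': [-0.0, 2.8, 0.1], 'x': [1.3, -4.3, 1.4]}
-> [445.9  90.5 243.8]
```

Emit:
drive_tool:
  commands:
    - {"rotation":[0,0.2,-0.1],"xyz":[3.4,-2.6,-0.9],"hand":100}
    - {"rotation":[0,0.2,-0.1],"xyz":[3.4,-2.6,-0.9],"hand":100}
    - {"rotation":[0,0.2,-0.1],"xyz":[3.4,-2.6,-0.9],"hand":100}
    - {"rotation":[0,0.2,-0.1],"xyz":[3.4,-2.6,-0.8],"hand":100}
    - {"rotation":[0,0.2,-0.1],"xyz":[3.4,-2.6,-0.8],"hand":100}

```text
clock: 0.6
eef_pos: [321.2, -469.7, 275.2]
tool_rot: [[0.954, 0.3, 0.017], [0.299, -0.954, 0.006], [0.018, -0.001, -1.0]]
contact_force: [2.0, -0.2, -0.4]
opening: 85.3
```

Emit:
drive_tool:
  commands:
    - {"rotation":[0,0.2,-0.1],"xyz":[3.4,-2.6,-0.8],"hand":100}
    - {"rotation":[0,0.3,-0.2],"xyz":[3.5,-2.6,-0.8],"hand":100}
    - {"rotation":[0,0.2,-0.1],"xyz":[3.5,-2.6,-0.8],"hand":100}
    - {"rotation":[0,0.3,-0.2],"xyz":[3.4,-2.6,-0.8],"hand":100}
    - {"rotation":[0,2.8,0],"xyz":[1.7,-4.4,0.8],"hand":100}

```text
clock: 1.1
eef_pos: [425.4, -282.9, 305.5]
tool_rot: [[0.947, 0.311, 0.084], [0.31, -0.95, 0.023], [0.087, 0.004, -0.996]]
contact_force: [0.1, 0.6, 0.5]
opening: 85.7
```

Tracking well; continuing.

Emit:
drive_tool:
  commands:
    - {"rotation":[0,2.8,0],"xyz":[1.7,-4.4,0.9],"hand":100}
    - {"rotation":[0,2.8,0],"xyz":[1.6,-4.3,1.0],"hand":100}
    - {"rotation":[0,2.8,0],"xyz":[1.6,-4.4,1.0],"hand":100}
    - {"rotation":[0,2.8,0],"xyz":[1.5,-4.3,1.1],"hand":100}
    - {"rotation":[0,2.7,0],"xyz":[1.4,-4.4,1.2],"hand":100}

```text
clock: 1.6
eef_pos: [436.7, -47.8, 265.4]
tool_rot: [[0.9, 0.309, 0.307], [0.292, -0.951, 0.1], [0.323, -0.0, -0.947]]
contact_force: [0.6, 0.7, 0.6]
opening: 85.6
```

Emit:
drive_tool:
  commands:
    - {"rotation":[0,2.8,0],"xyz":[1.4,-4.3,1.2],"hand":100}
    - {"rotation":[0,2.7,0],"xyz":[1.3,-4.4,1.3],"hand":100}
    - {"rotation":[0,2.8,0],"xyz":[1.3,-4.3,1.4],"hand":100}
    - {"rotation":[0,0,0],"xyz":[0,0,0],"hand":100}

```text
clock: 2.0
eef_pos: [443.0, 95.4, 241.5]
tool_rot: [[0.846, 0.319, 0.427], [0.283, -0.948, 0.146], [0.451, -0.003, -0.892]]
contact_force: [0.4, -0.4, -0.1]
opening: 85.6
```

```bash
python3 - <<'E'
from h import *
e=env.sense();print(e["eef_pos"],e["joint_positions"].round(2));p,d,c=shot("wrist","w1")
print(proj(c,(478,101,177)))
E
```

```text
[443.03998904  95.42450185 241.53730161] [-0.13 -0.53  2.35  0.25  0.92  1.01]
(np.float64(286.6619755685353), np.float64(218.1287431916805))
```

View pics/w1.png

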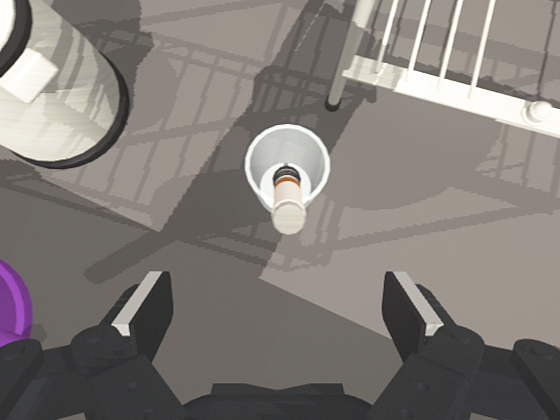

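The wrist view shows the cap end at about (289,219), with the barrel running up to the amber lamp at (287,180). The glass rim is centred at about (287,164) and the nut is at (540,111). The camera's heading matches the pen's.

```bash
python3 - <<'E'
from h import *
p,d,c=load("w1");T=load("top")[2];S=load("scene")[2]
print("nut",onz(c,540,111,104).round(1),dep(c,d,540,111).round(1))
print("nut tri",tri(c,(540,111),S,(309,302)))
print("cap dep",dep(c,d,289,219).round(1),"tri top",tri(c,(289,219),T,(252.5,215.5)),"scene",tri(c,(289,219),S,(313.5,196.6)))
C=cloud(c,d);x,y,z=C[...,0],C[...,1],C[...,2]
v,u=np.mgrid[:420,:560];m=(abs(u-288)<50)&(abs(v-175)<62)&(z>90)&(z<200)&(d>0)
for zz in range(90,200,10):
    k=m&(abs(z-zz)<5)
    if k.sum(): print(zz,k.sum(),C[k].mean(0).round(1),np.ptp(C[k],axis=0).round())
# barrel points above rim: z>110
k=m&(z>108);q=C[k];print(q.shape)
h=p.astype(int);am=m&(h[...,0]-h[...,2]>60);vv,uu=np.nonzero(am);print("amber",len(uu),uu.mean(),vv.mean(),C[am].mean(0))
k=m&(z>96)&(z<104)&~((abs(u-288)<20)&(v>165));print("rim",cv2.minEnclosingCircle(C[k][:,:2].astype(np.float32)))
ri=((abs(u-287)<50)&(abs(v-165)<50)&(h.min(-1)>190)).astype(np.uint8)
print("rim px centre z100",onz(c,287,163.5,100).round(1),onz(c,246,163,100).round(1),onz(c,330,163,100).round(1),onz(c,287,124,100).round(1))
E
```

```text
nut [648.  -77.8 104. ] [650.1 -79.6 100.9]
nut tri (array([656.04448158, -83.99034432,  92.6595261 ]), np.float64(1.0689215384714286))
cap dep [477.9  99.4 176.9] tri top (array([478.4442615 ,  99.74958886, 167.27053574]), np.float64(1.6819340331798927)) scene (array([478.78384864, 100.65190094, 178.61636167]), np.float64(3.256372529088829))
90 261 [549.  121.5  92.5] [69. 66.  5.]
100 1182 [538.7 119.4  98.7] [73. 73. 10.]
110 74 [519.6 114.  109.5] [17. 19. 10.]
120 77 [514.3 112.1 120.2] [15. 22. 10.]
130 98 [509.4 111.2 129.6] [16. 21. 10.]
140 98 [504.7 109.1 140.1] [15. 20. 10.]
150 117 [499.4 107.7 150.2] [17. 21. 10.]
160 126 [494.6 106.1 160.5] [18. 21. 10.]
170 382 [481.1 101.6 171.9] [26. 22. 10.]
180 646 [480.3 101.2 177.8] [19. 20.  7.]
(1592, 3)
amber 112 286.25892857142856 180.875 [513.81115605 111.86314694 122.39455313]
rim ((534.3121948242188, 118.1341781616211), 36.96781921386719)
rim px centre z100 [534.  117.4 100. ] [523.2 151.2 100. ] [546.2  82.2 100. ] [568.3 128.7 100. ]
```

```bash
python3 - <<'E'
from h import *
d=np.array([.437,.142,-.888]);cap=np.array([479.3,100.8,177])
print(env.sense()["eef_pos"]);plan([(cap+51*d,frame(d))],step=32)
E
```

```text
[444.14008991  93.07479433 242.65197947]
{'r': [-0.1, 0.1, 0.1], 'x': [0.1, 0.1, 3.1]}
{'r': [-0.0, 0.1, 0.1], 'x': [0.1, 0.1, 3.2]}
{'r': [-0.1, 0.1, 0.1], 'x': [0.0, 0.1, 3.1]}
{'r': [-0.0, 0.2, 0.1], 'x': [0.0, 0.1, 3.2]}
-> [501.4 107.8 131.3]
```

Emit:
drive_tool:
  commands:
    - {"rotation":[0,0.1,0.1],"xyz":[0.1,0.1,3.1],"hand":100}
    - {"rotation":[0,0.1,0.1],"xyz":[0.1,0.1,3.2],"hand":100}
    - {"rotation":[0,0.1,0.1],"xyz":[0,0.1,3.1],"hand":100}
    - {"rotation":[0,0.2,0.1],"xyz":[0,0.1,3.2],"hand":100}
    - {"rotation":[0,0,0],"xyz":[0,0,0],"hand":100}

```text
clock: 2.55
eef_pos: [501.8, 103.3, 128.0]
tool_rot: [[0.851, 0.302, 0.43], [0.266, -0.953, 0.142], [0.453, -0.006, -0.891]]
contact_force: [-0.8, -1.1, 0.2]
opening: 85.4
```

```bash
python3 - <<'E'
from h import *
e=env.sense();print(e["eef_pos"],e["contact_force"]);p,d,c=shot("wrist","w2")
R=np.array(e["tool_rot"]);C=cloud(c,d);Q=(C-e["eef_pos"])@R
v,u=np.mgrid[:420,:560];m=(abs(Q[...,1])<25)&(abs(Q[...,0])<30)&(Q[...,2]>-60)&(Q[...,2]<20)&(d>0)
for a in range(-60,20,10):
    k=m&(Q[...,2]>=a)&(Q[...,2]<a+10)
    if k.sum()>5: print(a,k.sum(),Q[k].mean(0).round(1),Q[k].min(0).round(1),Q[k].max(0).round(1))
E
```

```text
[501.7542906  103.25140626 128.02582544] [-0.78409936 -1.14767096  0.23464416]
-60 3359 [  2.7  -4.5 -53.9] [ -8.7 -15.1 -56.2] [ 11.4   5.7 -50. ]
-50 1402 [  8.4  -4.2 -44.9] [ -1.5 -15.7 -50. ] [ 12.    6.3 -40. ]
-40 960 [  9.2  -4.  -35.1] [  1.2 -15.4 -40. ] [ 11.8   6.3 -30. ]
-30 750 [  9.1  -3.9 -25.1] [  1.1 -15.5 -30. ] [ 12.    6.4 -20. ]
-20 610 [  9.2  -3.8 -15.2] [  0.9 -15.3 -20. ] [ 11.8   6.4 -10. ]
-10 506 [ 9.2 -3.8 -5.3] [  1.2 -15.1 -10. ] [11.8  6.5 -0. ]
0 459 [ 9.1 -3.9  4.9] [  0.1 -15.4   0. ] [11.9  6.8 10. ]
10 356 [ 9.3 -3.5 14.8] [  1.5 -15.1  10. ] [11.9  6.8 19.8]
```

Emit:
drive_tool:
  commands:
    - {"rotation":[0,0,0],"xyz":[0.1,-0.4,-0.4],"hand":100}
    - {"rotation":[0,0,0],"xyz":[0,0,0],"hand":100}

```text
clock: 2.8
eef_pos: [502.6, 107.7, 140.1]
tool_rot: [[0.843, 0.303, 0.444], [0.268, -0.953, 0.142], [0.466, -0.001, -0.885]]
contact_force: [-0.4, 0.4, 0.7]
opening: 85.0
```

```bash
cat > pen.py <<'E'
from h import *
def look(name):
    e=env.sense();p,d,c=shot("wrist",name)
    R=np.array(e["tool_rot"]);C=cloud(c,d);Q=(C-e["eef_pos"])@R
    print(e["clock"],np.round(e["eef_pos"],1),np.round(e["contact_force"],1),e["opening"].__round__(1))
    m=(abs(Q[...,1])<25)&(abs(Q[...,0])<35)&(d>0)
    for a in list(range(-60,10,10))+[20,40]:
        k=m&(Q[...,2]>=a)&(Q[...,2]<a+10)
        if k.sum()>5: print(a,k.sum(),Q[k].mean(0).round(1),Q[k].min(0).round(1),Q[k].max(0).round(1))
    return p,d,c,e
E
python3 -c "
from pen import *
look('w3')"
```

```text
2.8 [502.6 107.7 140.1] [-0.4  0.4  0.7] 85.0
-50 2942 [ -4.6  -0.6 -44.1] [-16.6 -11.  -46.6] [  4.6   9.7 -40. ]
-40 1145 [  1.5  -0.4 -35. ] [ -8.7 -11.5 -40. ] [  5.3  10.3 -30. ]
-30 790 [  2.2  -0.4 -25.2] [ -4.8 -11.3 -30. ] [  5.   10.2 -20. ]
-20 638 [  2.   -0.5 -15.1] [ -5.2 -11.3 -20. ] [  4.9  10.3 -10. ]
-10 509 [ 1.9 -0.3 -5.2] [ -5.1 -11.2  -9.9] [ 4.6 10.3 -0. ]
0 441 [ 1.7 -0.4  4.7] [ -5.2 -11.2   0. ] [ 4.4 10.3 10. ]
20 314 [ 1.7 -0.4 24.9] [ -5.3 -11.4  20.1] [ 4.2 10.5 29.9]
40 371 [-4.9  0.7 44.2] [-21.5 -25.   40. ] [ 3.9 25.  50. ]
```

Emit:
drive_tool:
  commands:
    - {"rotation":[0,0,0],"xyz":[0,0,0],"hand":100}
    - {"rotation":[0,0,0],"xyz":[0,0,0],"hand":100}
    - {"rotation":[0,0,0],"xyz":[0,0,0],"hand":100}

```text
clock: 3.15
eef_pos: [501.4, 108.1, 137.7]
tool_rot: [[0.845, 0.304, 0.44], [0.268, -0.953, 0.143], [0.463, -0.002, -0.887]]
contact_force: [-0.0, 0.1, -0.3]
opening: 85.4
```

```bash
python3 -c "
from pen import *
look('w4')"
```

```text
3.15 [501.4 108.1 137.7] [-0.   0.1 -0.3] 85.4
-50 3246 [ -2.4   0.1 -45.6] [-15.3 -10.3 -47.9] [  6.6  10.6 -40. ]
-40 1146 [  3.5   0.1 -35.3] [ -5.9 -10.7 -40. ] [  7.1  11.2 -30. ]
-30 779 [  4.    0.3 -25.2] [ -2.5 -10.6 -30. ] [  7.2  10.9 -20. ]
-20 634 [  4.    0.2 -15.2] [ -2.8 -10.5 -20. ] [  6.8  11.  -10. ]
-10 516 [ 3.9  0.5 -5.2] [ -2.9 -10.4 -10. ] [ 6.4 11.  -0.1]
0 445 [3.8 0.4 4.9] [ -2.9 -10.4   0. ] [ 6.4 11.   9.9]
20 303 [ 3.8  0.5 24.7] [ -3.8 -10.7  20. ] [ 6.4 11.4 30. ]
40 334 [-0.8 -0.2 45.1] [-18.8 -24.9  40. ] [ 6.2 24.9 49.9]
```

Emit:
drive_tool:
  commands:
    - {"rotation":[0,0,0],"xyz":[-0.4,0,0.3],"hand":100}
    - {"rotation":[0,0,0],"xyz":[0,0,0],"hand":100}
    - {"rotation":[0,0,0],"xyz":[0,0,0],"hand":50}
    - {"rotation":[0,0,0],"xyz":[0,0,0],"hand":20}
    - {"rotation":[0,0,0],"xyz":[0,0,0],"hand":0}
  newtons: 50

```text
clock: 3.7
eef_pos: [499.4, 107.4, 132.6]
tool_rot: [[0.845, 0.304, 0.439], [0.268, -0.953, 0.143], [0.462, -0.003, -0.887]]
contact_force: [-0.3, 0.6, 0.4]
opening: 44.2
```

Emit:
drive_tool:
  commands:
    - {"rotation":[0,0,0],"xyz":[0,0,0],"hand":0}
    - {"rotation":[0,0,0],"xyz":[0,0,0],"hand":0}
    - {"rotation":[0,0,0],"xyz":[0,0,0],"hand":0}

```text
clock: 4.0
eef_pos: [499.4, 107.4, 132.7]
tool_rot: [[0.845, 0.304, 0.439], [0.268, -0.953, 0.143], [0.462, -0.003, -0.887]]
contact_force: [-1.2, -0.6, 0.7]
opening: 20.5
```

```bash
python3 -c "
from pen import *
look('w5')"
```

```text
4.0 [499.4 107.4 132.7] [-1.2 -0.6  0.7] 20.5
-60 1999 [  8.6  -0.1 -52.9] [ -9.3 -25.  -59.7] [ 13.5  25.  -50. ]
-50 5128 [  5.3   0.2 -47. ] [-11.  -24.9 -50. ] [ 14.7  24.4 -40. ]
-40 2373 [  7.6   0.3 -35.8] [-11.  -23.8 -40. ] [ 13.1  24.1 -30. ]
-30 1793 [  8.9   0.2 -25.2] [  2.1 -23.9 -30. ] [ 12.2  24.4 -20. ]
-20 1472 [  8.8   0.1 -15.2] [  2.6 -23.9 -20. ] [ 12.2  24.3 -10. ]
-10 964 [ 8.8  0.3 -5.7] [  2.  -22.8 -10. ] [12.2 24.4 -0. ]
0 417 [7.9 0.4 5. ] [  0.5 -10.7   0. ] [10.4 11.1 10. ]
20 277 [ 8.   0.3 24.7] [  1.4 -10.6  20. ] [10.4 11.  30. ]
40 251 [ 5.1 -0.6 44.6] [-15. -25.  40.] [10.3 24.8 50. ]
```

```bash
python3 - <<'E'
from h import *
e=env.sense();d=np.array(e["tool_rot"])[:,2]
P=e["eef_pos"]-145*d
plan([(P,np.array(e["tool_rot"])),((543.5,392,360),lean(30,0))],step=45)
E
```

```text
{'r': [0.0, 0.0, 0.0], 'x': [0.0, 0.0, -3.6]}
{'r': [0.0, 0.0, 0.0], 'x': [0.0, -0.0, -3.6]}
{'r': [0.0, 0.0, 0.0], 'x': [-0.0, -0.0, -3.7]}
{'r': [0.0, 0.0, 0.0], 'x': [-0.0, -0.0, -3.6]}
-> [435.7  86.8 261.3]
{'r': [0.3, -3.4, -1.5], 'x': [2.7, -3.2, 0.0]}
{'r': [0.4, -3.4, -1.5], 'x': [2.8, -3.2, -0.1]}
{'r': [0.3, -3.4, -1.5], 'x': [2.9, -3.1, -0.2]}
{'r': [0.4, -3.4, -1.5], 'x': [3.0, -3.0, -0.4]}
{'r': [0.3, -3.5, -1.5], 'x': [3.0, -2.9, -0.6]}
{'r': [0.4, -3.4, -1.5], 'x': [3.0, -2.9, -0.7]}
{'r': [0.3, -3.5, -1.6], 'x': [3.1, -2.8, -0.9]}
{'r': [0.4, -3.4, -1.5], 'x': [3.0, -2.7, -1.1]}
-> [543.1 392.2 360.1]
```

Emit:
drive_tool:
  commands:
    - {"rotation":[0,0,0],"xyz":[0,0,-1.5],"hand":0}
    - {"rotation":[0,0,0],"xyz":[0,0,-3],"hand":0}
    - {"rotation":[0,0,0],"xyz":[0,0,-3.4],"hand":0}
    - {"rotation":[0,0,0],"xyz":[0,0,-3.4],"hand":0}
    - {"rotation":[0,0,0],"xyz":[0,0,-3.2],"hand":0}

```text
clock: 4.55
eef_pos: [434.7, 86.7, 262.2]
tool_rot: [[0.845, 0.304, 0.439], [0.269, -0.953, 0.143], [0.462, -0.003, -0.887]]
contact_force: [0.5, 0.5, -0.3]
opening: 21.0
```

Emit:
drive_tool:
  commands:
    - {"rotation":[0,0,0],"xyz":[0,0,0],"hand":0}
    - {"rotation":[0,0,0],"xyz":[0,0,0],"hand":0}

```text
clock: 4.75
eef_pos: [435.6, 86.6, 261.4]
tool_rot: [[0.845, 0.304, 0.44], [0.268, -0.953, 0.142], [0.463, -0.002, -0.887]]
contact_force: [0.5, 0.8, -1.6]
opening: 20.9
```

```bash
python3 -c "
from pen import *
p,d,c,e=look('w6')
R=np.array(e['tool_rot']);print(proj(c,e['eef_pos']+R@[-.6,.3,139]),proj(c,(534,118,100)))"
```

```text
4.75 [435.6  86.6 261.4] [ 0.5  0.8 -1.6] 20.9
-60 2028 [  8.7  -0.  -52.9] [ -8.7 -24.9 -59.9] [ 13.7  23.9 -50. ]
-50 5101 [  5.3   0.3 -47. ] [-10.9 -24.8 -50. ] [ 14.7  24.5 -40. ]
-40 2387 [  7.7   0.2 -35.7] [-10.9 -23.7 -40. ] [ 13.4  23.9 -30. ]
-30 1774 [  8.9   0.4 -25.1] [  2.5 -23.7 -30. ] [ 12.2  24.3 -20. ]
-20 1468 [  8.9   0.1 -15.2] [  2.5 -23.9 -20. ] [ 12.2  24.3 -10. ]
-10 963 [ 8.9  0.4 -5.8] [  2.1 -23.9 -10. ] [12.4 24.3 -0. ]
0 424 [7.9 0.3 4.9] [  0.8 -10.6   0. ] [10.6 11.1 10. ]
20 272 [ 8.1  0.5 24.7] [  1.  -10.6  20.1] [10.3 11.1 30. ]
40 204 [ 7.7  0.6 44.7] [ -0.1 -10.7  40. ] [10.6 11.7 50. ]
(np.float64(277.51788156873715), np.float64(194.660266095269)) (np.float64(277.50239520536866), np.float64(161.78532096457482))
```

View pics/w6.png

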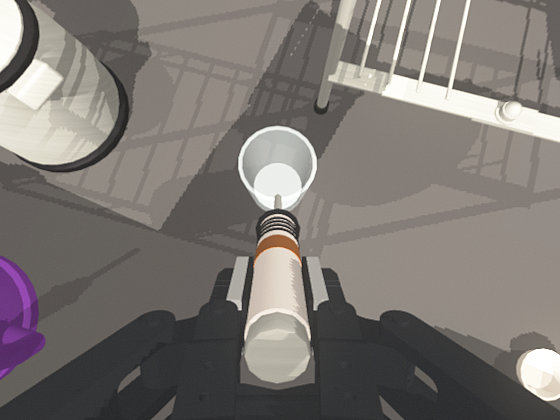

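The pen is held along the tool axis. Its tip shows at (278,196), as predicted, and the glass still stands at (278,165). Moving to the kettle.

Emit:
drive_tool:
  commands:
    - {"rotation":[0.3,-3.4,-1.5],"xyz":[2.7,-3.2,0],"hand":0}
    - {"rotation":[0.4,-3.4,-1.5],"xyz":[2.8,-3.2,-0.1],"hand":0}
    - {"rotation":[0.3,-3.4,-1.5],"xyz":[2.9,-3.1,-0.2],"hand":0}
    - {"rotation":[0.4,-3.4,-1.5],"xyz":[3.0,-3.0,-0.4],"hand":0}
    - {"rotation":[0.3,-3.5,-1.5],"xyz":[3.0,-2.9,-0.6],"hand":0}

```text
clock: 5.3
eef_pos: [503.2, 279.6, 320.0]
tool_rot: [[0.889, 0.429, 0.16], [0.425, -0.903, 0.064], [0.172, 0.011, -0.985]]
contact_force: [1.2, -0.5, -0.0]
opening: 20.6
```

Emit:
drive_tool:
  commands:
    - {"rotation":[0.4,-3.4,-1.5],"xyz":[3.0,-2.9,-0.7],"hand":0}
    - {"rotation":[0.3,-3.5,-1.6],"xyz":[3.1,-2.8,-0.9],"hand":0}
    - {"rotation":[0.4,-3.4,-1.5],"xyz":[3.0,-2.7,-1.1],"hand":0}
    - {"rotation":[0,0,0],"xyz":[0,0,0],"hand":0}
    - {"rotation":[0,0,0],"xyz":[0,0,0],"hand":0}

```text
clock: 5.8
eef_pos: [543.1, 393.1, 355.1]
tool_rot: [[0.865, 0.501, -0.006], [0.501, -0.865, -0.003], [-0.006, -0.0, -1.0]]
contact_force: [0.8, -0.2, -0.7]
opening: 21.3
```

```bash
cat >> pen.py <<'E'
TIP=np.array([-.6,.3,139])
def tip(e): return e["eef_pos"]+np.array(e["tool_rot"])@TIP
E
python3 - <<'E'
from pen import *
e=env.sense();p,d,c=shot("wrist","k1");t=tip(e)
print(e["eef_pos"],e["joint_positions"].round(2),"tip",t.round(1),"px",proj(c,t),"boss px",proj(c,(543.5,392,173.5)))
u,v=map(int,proj(c,(543.5,392,173.5)));cv2.imwrite("pics/k1c.png",cv2.resize(p[v-60:v+60,u-80:u+80,::-1],None,fx=4,fy=4))
print(u-80,v-60)
E
```

```text
[543.07667346 393.148466   355.1430328 ] [0.48 0.22 1.44 0.   1.49 1.52] tip [541.9 392.2 216.1] px (np.float64(277.44860722292617), np.float64(195.2250044042592)) boss px (np.float64(278.5087070017265), np.float64(181.25745354529496))
198 121
```

View pics/k1c.png

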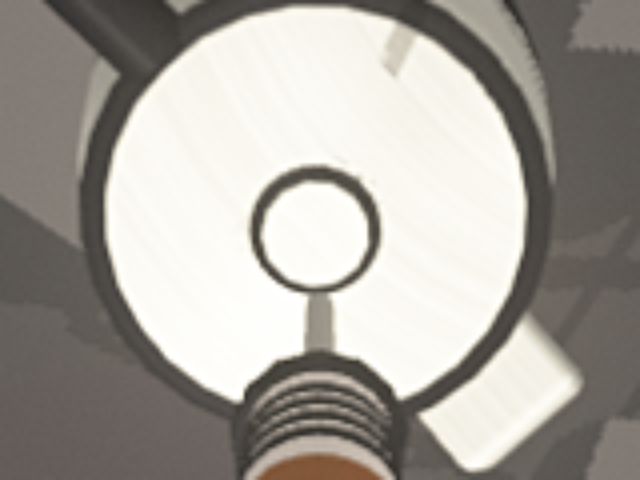

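The button's centre is at full-image (277,178.5) and the pen tip's end at about (277.5,193.5).

```bash
python3 - <<'E'
from pen import *
p,d,c=load("k1");B=onz(c,277,178.5,173.5);e=env.sense();t=tip(e)
print("boss",B.round(1),"tip",t.round(1),e["eef_pos"]);R=np.array(e["tool_rot"])
# depth of boss
print(dep(c,d,277,178),"tool delta",(R.T@(B-t)).round(1))
E
```

```text
boss [545.  394.5 173.5] tip [541.6 391.3 217.3] [542.64931901 392.21756208 356.30766026]
[545.1778301  394.57007608 172.1221906 ] tool delta [ 4.7 -1.  43.8]
```

Emit:
drive_tool:
  commands:
    - {"rotation":[0,0,0],"xyz":[0.3,-0.1,2.0],"hand":0}
    - {"rotation":[0,0,0],"xyz":[0.2,0,1.2],"hand":0}
    - {"rotation":[0,0,0],"xyz":[0,0,0.6],"hand":0}
    - {"rotation":[0,0,0],"xyz":[0,0,0],"hand":0}
    - {"rotation":[0,0,0],"xyz":[0,0,0],"hand":0}

```text
clock: 6.35
eef_pos: [546.8, 395.2, 322.6]
tool_rot: [[0.866, 0.499, 0.001], [0.499, -0.866, 0.001], [0.001, -0.0, -1.0]]
contact_force: [-0.2, 0.1, -0.2]
opening: 21.0
```

Emit:
drive_tool:
  commands:
    - {"rotation":[0,0,0],"xyz":[0,0,0.2],"hand":0}
    - {"rotation":[0,0,0],"xyz":[0,0,0],"hand":0}
    - {"rotation":[0,0,0],"xyz":[0,0,0],"hand":0}

```text
clock: 6.65
eef_pos: [547.0, 395.6, 320.5]
tool_rot: [[0.866, 0.5, 0.001], [0.5, -0.866, 0.001], [0.001, -0.0, -1.0]]
contact_force: [-0.5, -0.7, -1.4]
opening: 20.7
```

Emit:
drive_tool:
  commands:
    - {"rotation":[0,0,0],"xyz":[0,0,0.3],"hand":0}
    - {"rotation":[0,0,0],"xyz":[0,0,0.2],"hand":0}
    - {"rotation":[0,0,0],"xyz":[0,0,0],"hand":0}

```text
clock: 6.95
eef_pos: [546.6, 395.5, 314.2]
tool_rot: [[0.866, 0.5, -0.001], [0.5, -0.866, -0.0], [-0.001, -0.0, -1.0]]
contact_force: [0.7, 0.7, -0.6]
opening: 20.8
```

Emit:
drive_tool:
  commands:
    - {"rotation":[0,0,0],"xyz":[0,0,0.1],"hand":0}
    - {"rotation":[0,0,0],"xyz":[0,0,0],"hand":0}

```text
clock: 7.15
eef_pos: [546.8, 395.6, 313.7]
tool_rot: [[0.866, 0.5, -0.0], [0.5, -0.866, 0.0], [-0.0, -0.0, -1.0]]
contact_force: [0.9, 0.2, -0.1]
opening: 21.0
```

Emit:
drive_tool:
  commands:
    - {"rotation":[0,0,0],"xyz":[0,0,0.1],"hand":0}
    - {"rotation":[0,0,0],"xyz":[0,0,0],"hand":0}

```text
clock: 7.35
eef_pos: [546.8, 395.6, 312.8]
tool_rot: [[0.866, 0.5, -0.0], [0.5, -0.866, 0.0], [-0.0, -0.0, -1.0]]
contact_force: [0.3, -0.4, -0.5]
opening: 20.7
```

Emit:
drive_tool:
  commands:
    - {"rotation":[0,0,0],"xyz":[0,0,0.1],"hand":0}
    - {"rotation":[0,0,0],"xyz":[0,0,0],"hand":0}

```text
clock: 7.55
eef_pos: [547.0, 395.7, 312.4]
tool_rot: [[0.866, 0.5, 0.001], [0.5, -0.866, 0.001], [0.001, -0.0, -1.0]]
contact_force: [-0.6, -0.1, -0.5]
opening: 20.9
```

Emit:
drive_tool:
  commands:
    - {"rotation":[0,0,0],"xyz":[0,0,0.1],"hand":0}
    - {"rotation":[0,0,0],"xyz":[0,0,0],"hand":0}

```text
clock: 7.75
eef_pos: [547.1, 395.7, 312.1]
tool_rot: [[0.866, 0.5, 0.001], [0.5, -0.866, 0.001], [0.002, -0.0, -1.0]]
contact_force: [-0.4, -0.4, 2.9]
opening: 20.9
```

Emit:
drive_tool:
  commands:
    - {"rotation":[0,0,0],"xyz":[0,0,0.1],"hand":0}
    - {"rotation":[0,0,0],"xyz":[0,0,0],"hand":0}
    - {"rotation":[0,0,0],"xyz":[0,0,0],"hand":0}
    - {"rotation":[0,0,0],"xyz":[0,0,0],"hand":0}
    - {"rotation":[0,0,0],"xyz":[0,0,0],"hand":0}

```text
clock: 8.25
eef_pos: [547.2, 395.8, 311.9]
tool_rot: [[0.866, 0.5, 0.002], [0.5, -0.866, 0.001], [0.003, -0.0, -1.0]]
contact_force: [-1.2, -0.1, 6.0]
opening: 20.7
```

Emit:
drive_tool:
  commands:
    - {"rotation":[0,0,0],"xyz":[0,0,0],"hand":0}
    - {"rotation":[0,0,0],"xyz":[0,0,0],"hand":0}
    - {"rotation":[0,0,0],"xyz":[0,0,0],"hand":0}

```text
clock: 8.55
eef_pos: [547.2, 395.8, 312.0]
tool_rot: [[0.866, 0.5, 0.002], [0.5, -0.866, 0.001], [0.003, -0.0, -1.0]]
contact_force: [-0.5, -0.4, 5.4]
opening: 21.0
```

```bash
python3 - <<'E'
from pen import *
e=env.sense();p,d,c=shot("wrist","k2");t=tip(e)
print(e["contact_force"],e["eef_pos"],t)
B=np.array([545,394.5,173.5]);print(proj(c,B),proj(c,t))
# boss ring centre in image: bright disc
u,v=map(int,proj(c,B));cv2.imwrite("pics/k2c.png",cv2.resize(p[v-40:v+40,u-53:u+53,::-1],None,fx=4,fy=4))
L=lean(-41,0)
plan([(e["eef_pos"]+[-10,-20,85],np.array(e["tool_rot"])),((560,0,400),lean(-5,0)),((480,-417,330),L)],step=48)
E
```

```text
[-0.51195879 -0.43763933  5.35142621] [547.19421627 395.7857709  311.9611659 ] [547.12901605 395.43285706 172.96001051]
(np.float64(277.1108440934262), np.float64(198.15193586112107)) (np.float64(277.4268065008016), np.float64(195.20919214200353))
{'r': [0.0, 0.0, 0.0], 'x': [-0.9, 0.6, -4.3]}
{'r': [0.0, 0.0, 0.0], 'x': [-0.9, 0.6, -4.2]}
-> [537.4 376.3 396.9]
{'r': [-0.0, -0.0, 4.4], 'x': [-2.1, 4.2, -0.0]}
{'r': [-0.0, -0.0, 4.4], 'x': [-1.8, 4.4, -0.1]}
{'r': [-0.0, -0.0, 4.4], 'x': [-1.4, 4.5, -0.0]}
{'r': [-0.0, -0.0, 4.4], 'x': [-1.1, 4.6, -0.1]}
{'r': [-0.0, -0.0, 4.3], 'x': [-0.7, 4.6, -0.0]}
{'r': [-0.0, -0.0, 4.4], 'x': [-0.4, 4.7, -0.1]}
{'r': [-0.0, -0.1, 4.3], 'x': [-0.0, 4.7, -0.0]}
{'r': [-0.1, -0.0, 4.4], 'x': [0.3, 4.7, -0.1]}
-> [5.601e+02 3.000e-01 4.004e+02]
{'r': [0.0, -0.0, 4.0], 'x': [-0.5, 4.7, 0.8]}
{'r': [0.0, -0.0, 4.0], 'x': [-0.2, 4.7, 0.8]}
{'r': [0.0, -0.0, 4.0], 'x': [0.2, 4.7, 0.8]}
{'r': [0.0, -0.0, 4.0], 'x': [0.5, 4.7, 0.8]}
{'r': [0.0, -0.0, 4.0], 'x': [0.8, 4.6, 0.8]}
{'r': [0.0, -0.0, 4.0], 'x': [1.2, 4.6, 0.8]}
{'r': [0.0, -0.0, 4.0], 'x': [1.5, 4.5, 0.8]}
{'r': [0.0, -0.0, 4.0], 'x': [1.8, 4.4, 0.7]}
{'r': [0.0, -0.0, 4.0], 'x': [2.1, 4.2, 0.8]}
-> [ 480.4 -417.   329.5]
```

View pics/k2c.png

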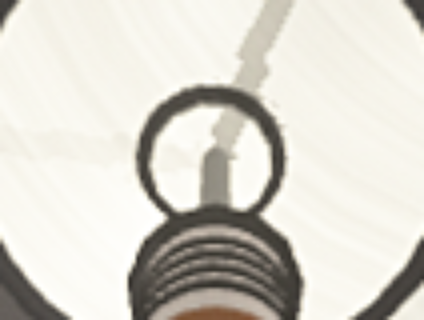

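Picture 7: the tip rests on the button inside its ring, with about 5 N for over 0.5 s. Lifting off and crossing to the tap.

Emit:
drive_tool:
  commands:
    - {"rotation":[0,0,0],"xyz":[0,0,-4],"hand":0}
    - {"rotation":[0,0,0],"xyz":[-1.8,1.2,-4.5],"hand":0}
    - {"rotation":[0,0,4.4],"xyz":[-2.1,4.2,0],"hand":0}
    - {"rotation":[0,0,4.4],"xyz":[-1.8,4.4,-0.1],"hand":0}
    - {"rotation":[0,0,4.4],"xyz":[-1.4,4.5,0],"hand":0}

```text
clock: 9.1
eef_pos: [545.7, 233.5, 395.6]
tool_rot: [[0.958, 0.287, 0.0], [0.287, -0.958, 0.0], [0.0, -0.0, -1.0]]
contact_force: [0.1, -0.2, -0.2]
opening: 20.7
```

Emit:
drive_tool:
  commands:
    - {"rotation":[0,0,4.4],"xyz":[-1.1,4.6,-0.1],"hand":0}
    - {"rotation":[0,0,4.3],"xyz":[-0.7,4.6,0],"hand":0}
    - {"rotation":[0,0,4.4],"xyz":[-0.4,4.7,-0.1],"hand":0}
    - {"rotation":[0,0,4.3],"xyz":[0,4.7,0],"hand":0}
    - {"rotation":[0,0,4.4],"xyz":[0.3,4.7,-0.1],"hand":0}

```text
clock: 9.6
eef_pos: [559.6, -1.6, 397.8]
tool_rot: [[0.996, -0.09, -0.001], [-0.09, -0.996, 0.001], [-0.001, -0.0, -1.0]]
contact_force: [0.8, -0.1, -0.4]
opening: 21.0
```

Emit:
drive_tool:
  commands:
    - {"rotation":[0,0,4],"xyz":[-0.5,4.7,0.8],"hand":0}
    - {"rotation":[0,0,4],"xyz":[-0.2,4.7,0.8],"hand":0}
    - {"rotation":[0,0,4],"xyz":[0.2,4.7,0.8],"hand":0}
    - {"rotation":[0,0,4],"xyz":[0.5,4.7,0.8],"hand":0}
    - {"rotation":[0,0,4],"xyz":[0.8,4.6,0.8],"hand":0}

```text
clock: 10.1
eef_pos: [514.0, -232.5, 357.6]
tool_rot: [[0.905, -0.426, -0.001], [-0.426, -0.905, 0.001], [-0.001, -0.001, -1.0]]
contact_force: [0.6, -0.7, -1.1]
opening: 20.8
```

Emit:
drive_tool:
  commands:
    - {"rotation":[0,0,4],"xyz":[1.2,4.6,0.8],"hand":0}
    - {"rotation":[0,0,4],"xyz":[1.5,4.5,0.8],"hand":0}
    - {"rotation":[0,0,4],"xyz":[1.8,4.4,0.7],"hand":0}
    - {"rotation":[0,0,4],"xyz":[2.1,4.2,0.8],"hand":0}
    - {"rotation":[0,0,0],"xyz":[0,0,0],"hand":0}

```text
clock: 10.6
eef_pos: [477.6, -421.5, 323.7]
tool_rot: [[0.75, -0.661, -0.004], [-0.661, -0.75, 0.003], [-0.005, 0.001, -1.0]]
contact_force: [-0.6, -0.2, -0.6]
opening: 20.8
```

Emit:
drive_tool:
  commands:
    - {"rotation":[0,0,0],"xyz":[0,0,0],"hand":0}
    - {"rotation":[0,0,0],"xyz":[0,0,0],"hand":0}

```text
clock: 10.8
eef_pos: [480.5, -416.1, 327.5]
tool_rot: [[0.755, -0.655, -0.0], [-0.655, -0.755, 0.001], [-0.001, -0.001, -1.0]]
contact_force: [0.4, 0.3, -0.7]
opening: 20.9
```

```bash
python3 - <<'E'
from pen import *
e=env.sense();p,d,c=shot("wrist","t1");t=tip(e);B=np.array([479.7,-417,127])
print(e["eef_pos"],e["joint_positions"].round(2),"tip",t.round(1),"px",proj(c,t),"screw px",proj(c,B))
u,v=map(int,proj(c,B));cv2.imwrite("pics/t1c.png",cv2.resize(p[v-60:v+60,u-80:u+80,::-1],None,fx=4,fy=4))
print(u-80,v-60)
E
```

```text
[ 480.50255201 -416.13318341  327.51175715] [-0.87  0.15  1.57  0.    1.43  1.41] tip [ 479.8 -415.8  188.5] px (np.float64(278.66108966444847), np.float64(194.42939305283164)) screw px (np.float64(279.5692427960059), np.float64(176.88701775952018))
199 116
```

View pics/t1c.png

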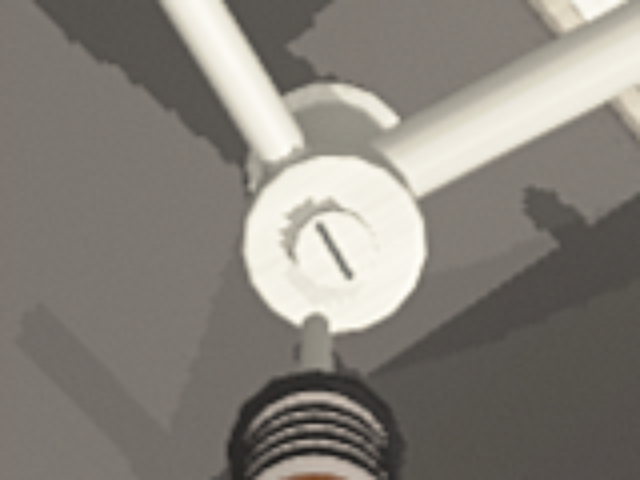

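Picture 8: the screw slot's centre is at full-image (282.8,178.8) and the tip at (277.8,195).

```bash
python3 - <<'E'
from pen import *
p,d,c=load("t1");B=onz(c,282.75,178.75,127);e=env.sense();t=tip(e);R=np.array(e["tool_rot"])
print("screw",B.round(1),dep(c,d,282,180).round(1),"tip",t.round(1),"tool delta",(R.T@(B-t)).round(1))
E
```

```text
screw [ 476.3 -418.1  127. ] [ 475.7 -416.7  126.5] tip [ 480.2 -415.6  189. ] tool delta [-1.3  4.5 62. ]
```

Emit:
drive_tool:
  commands:
    - {"rotation":[0,0,0],"xyz":[-0.1,0.4,2.0],"hand":0}
    - {"rotation":[0,0,0],"xyz":[0,0,2.0],"hand":0}
    - {"rotation":[0,0,0],"xyz":[0,0,1.0],"hand":0}
    - {"rotation":[0,0,0],"xyz":[0,0,0.5],"hand":0}
    - {"rotation":[0,0,0],"xyz":[0,0,0],"hand":0}

```text
clock: 11.35
eef_pos: [477.1, -418.6, 272.5]
tool_rot: [[0.755, -0.655, -0.0], [-0.655, -0.755, 0.001], [-0.001, -0.0, -1.0]]
contact_force: [-0.9, -0.2, -0.9]
opening: 21.0
```

Emit:
drive_tool:
  commands:
    - {"rotation":[0,0,0],"xyz":[0,0,0.1],"hand":0}
    - {"rotation":[0,0,0],"xyz":[0,0,0],"hand":0}
    - {"rotation":[0,0,0],"xyz":[0,0,0],"hand":0}

```text
clock: 11.65
eef_pos: [477.1, -419.7, 272.6]
tool_rot: [[0.755, -0.656, 0.001], [-0.656, -0.755, -0.001], [0.001, 0.0, -1.0]]
contact_force: [0.5, -0.5, -0.6]
opening: 21.1
```

Emit:
drive_tool:
  commands:
    - {"rotation":[0,0,0],"xyz":[0,0,0.1],"hand":0}
    - {"rotation":[0,0,0],"xyz":[0,0,0],"hand":0}
    - {"rotation":[0,0,0],"xyz":[0,0,0],"hand":0}

```text
clock: 11.95
eef_pos: [476.8, -419.4, 270.7]
tool_rot: [[0.754, -0.656, -0.0], [-0.656, -0.754, 0.0], [-0.0, -0.0, -1.0]]
contact_force: [-0.1, -0.2, -0.7]
opening: 20.6
```

Emit:
drive_tool:
  commands:
    - {"rotation":[0,0,0],"xyz":[0,0,0.2],"hand":0}
    - {"rotation":[0,0,0],"xyz":[0,0,0.1],"hand":0}
    - {"rotation":[0,0,0],"xyz":[0,0,0],"hand":0}
    - {"rotation":[0,0,0],"xyz":[0,0,0],"hand":0}

```text
clock: 12.35
eef_pos: [476.8, -419.4, 267.6]
tool_rot: [[0.755, -0.656, -0.0], [-0.656, -0.755, 0.0], [-0.0, -0.0, -1.0]]
contact_force: [-0.4, 0.7, -0.5]
opening: 21.2
```

Emit:
drive_tool:
  commands:
    - {"rotation":[0,0,0],"xyz":[0,0,0.1],"hand":0}
    - {"rotation":[0,0,0],"xyz":[0,0,0],"hand":0}
    - {"rotation":[0,0,0],"xyz":[0,0,0],"hand":0}

```text
clock: 12.65
eef_pos: [476.8, -419.4, 266.7]
tool_rot: [[0.755, -0.656, -0.0], [-0.656, -0.755, 0.0], [-0.0, -0.0, -1.0]]
contact_force: [1.2, 0.1, -0.9]
opening: 20.8
```

Emit:
drive_tool:
  commands:
    - {"rotation":[0,0,0],"xyz":[0,0,0.1],"hand":0}
    - {"rotation":[0,0,0],"xyz":[0,0,0],"hand":0}
    - {"rotation":[0,0,0],"xyz":[0,0,0],"hand":0}

```text
clock: 12.95
eef_pos: [476.9, -419.4, 265.9]
tool_rot: [[0.755, -0.656, 0.0], [-0.656, -0.755, 0.0], [0.0, -0.0, -1.0]]
contact_force: [0.4, 1.0, -0.1]
opening: 21.0
```

Emit:
drive_tool:
  commands:
    - {"rotation":[0,0,0],"xyz":[0,0,0.1],"hand":0}
    - {"rotation":[0,0,0],"xyz":[0,0,0],"hand":0}
    - {"rotation":[0,0,0],"xyz":[0,0,0],"hand":0}

```text
clock: 13.25
eef_pos: [477.0, -419.6, 265.5]
tool_rot: [[0.755, -0.656, 0.001], [-0.656, -0.755, -0.001], [0.001, -0.0, -1.0]]
contact_force: [0.3, 0.3, 3.1]
opening: 20.7
```

Emit:
drive_tool:
  commands:
    - {"rotation":[0,0,0],"xyz":[0,0,0.1],"hand":0}
    - {"rotation":[0,0,0],"xyz":[0,0,0],"hand":0}
    - {"rotation":[0,0,0],"xyz":[0,0,0],"hand":0}
    - {"rotation":[0,0,0],"xyz":[0,0,0],"hand":0}
    - {"rotation":[0,0,0],"xyz":[0,0,0],"hand":0}

```text
clock: 13.75
eef_pos: [477.2, -419.7, 265.4]
tool_rot: [[0.755, -0.656, 0.001], [-0.656, -0.755, -0.001], [0.002, 0.0, -1.0]]
contact_force: [-0.6, 0.2, 5.7]
opening: 20.5
```

Emit:
drive_tool:
  commands:
    - {"rotation":[0,0,0],"xyz":[0,0,0],"hand":0}
    - {"rotation":[0,0,0],"xyz":[0,0,0],"hand":0}
    - {"rotation":[0,0,0],"xyz":[0,0,0],"hand":0}

```text
clock: 14.05
eef_pos: [477.2, -419.7, 265.4]
tool_rot: [[0.755, -0.656, 0.001], [-0.656, -0.755, -0.001], [0.002, 0.0, -1.0]]
contact_force: [-0.4, 1.5, 6.5]
opening: 20.9
```

```bash
python3 - <<'E'
from pen import *
e=env.sense();p,d,c=shot("wrist","t2");t=tip(e);B=np.array([476.3,-418.1,127])
print(e["contact_force"],"tip",t.round(1),proj(c,t),proj(c,B))
u,v=map(int,proj(c,B));k=cv2.resize(p[v-40:v+40,u-53:u+53,::-1],None,fx=4,fy=4);cv2.imwrite("pics/t2c.png",k)
E
```

```text
[-0.38821128  1.52124812  6.45975883] tip [ 476.7 -419.7  126.4] (np.float64(278.6725375414426), np.float64(194.42127133044093)) (np.float64(277.4791427498761), np.float64(196.29904502032684))
```

View pics/t2c.png

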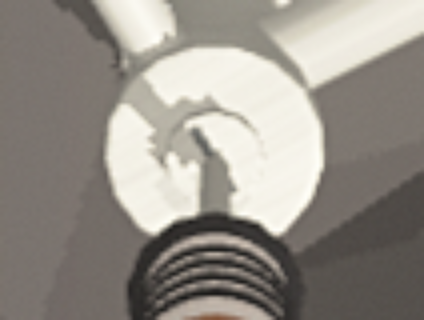

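Picture 9: the tip sits on the screw by the slot, at 6 N for over 0.5 s. On to the nut.

```bash
python3 - <<'E'
from pen import *
c=load("w6")[2];c1=load("w1")[2];print(onz(c,510,111,104).round(1),tri(c,(510,111),c1,(540,111)))
e=env.sense();R=lean(2,35);N=np.array([651,-81,104]);P=N-60*R[:,2]-R@TIP
plan([(e["eef_pos"]+[0,0,70],np.array(e["tool_rot"])),(P,R)])
E
```

```text
[645.9 -75.5 104. ] (array([626.93818338, -60.14193436, 134.16339158]), np.float64(1.276571595854625))
{'r': [0.0, 0.0, 0.0], 'x': [0.0, 0.0, -3.5]}
{'r': [0.0, 0.0, 0.0], 'x': [0.0, 0.0, -3.5]}
-> [ 477.1 -419.6  335.4]
{'r': [1.6, 4.2, -5.2], 'x': [-2.2, -3.7, 0.8]}
{'r': [1.7, 4.1, -5.2], 'x': [-1.9, -3.8, 0.8]}
{'r': [1.6, 4.2, -5.2], 'x': [-1.6, -3.9, 0.8]}
{'r': [1.7, 4.1, -5.2], 'x': [-1.3, -4.1, 0.8]}
{'r': [1.6, 4.2, -5.2], 'x': [-1.0, -4.1, 0.8]}
{'r': [1.7, 4.1, -5.2], 'x': [-0.7, -4.2, 0.9]}
{'r': [1.6, 4.2, -5.2], 'x': [-0.3, -4.2, 1.0]}
{'r': [1.7, 4.1, -5.2], 'x': [-0.1, -4.2, 1.1]}
-> [537.1 -84.8 267.5]
```

Emit:
drive_tool:
  commands:
    - {"rotation":[0,0,0],"xyz":[0,0,-3.5],"hand":0}
    - {"rotation":[0,0,0],"xyz":[0,0,-3.5],"hand":0}
    - {"rotation":[1.6,4.2,-5.2],"xyz":[-2.2,-3.7,0.8],"hand":0}
    - {"rotation":[1.7,4.1,-5.2],"xyz":[-1.9,-3.8,0.8],"hand":0}
    - {"rotation":[1.6,4.2,-5.2],"xyz":[-1.6,-3.9,0.8],"hand":0}

```text
clock: 14.6
eef_pos: [499.3, -292.6, 307.8]
tool_rot: [[0.879, -0.419, 0.229], [-0.42, -0.906, -0.047], [0.227, -0.055, -0.972]]
contact_force: [1.5, 0.1, -0.6]
opening: 20.6
```

Emit:
drive_tool:
  commands:
    - {"rotation":[1.7,4.1,-5.2],"xyz":[-1.3,-4.1,0.8],"hand":0}
    - {"rotation":[1.6,4.2,-5.2],"xyz":[-1.0,-4.1,0.8],"hand":0}
    - {"rotation":[1.7,4.1,-5.2],"xyz":[-0.7,-4.2,0.9],"hand":0}
    - {"rotation":[1.6,4.2,-5.2],"xyz":[-0.3,-4.2,1.0],"hand":0}
    - {"rotation":[1.7,4.1,-5.2],"xyz":[-0.1,-4.2,1.1],"hand":0}

```text
clock: 15.1
eef_pos: [536.2, -82.7, 265.1]
tool_rot: [[0.818, 0.038, 0.573], [0.031, -0.999, 0.023], [0.574, -0.001, -0.819]]
contact_force: [0.1, 0.5, -0.3]
opening: 20.7
```

Emit:
drive_tool:
  commands:
    - {"rotation":[0,0,0],"xyz":[0,0,0],"hand":0}
    - {"rotation":[0,0,0],"xyz":[0,0,0],"hand":0}
    - {"rotation":[0,0,0],"xyz":[0,0,0],"hand":0}

```text
clock: 15.4
eef_pos: [537.0, -85.3, 266.7]
tool_rot: [[0.82, 0.034, 0.572], [0.027, -0.999, 0.02], [0.572, -0.001, -0.82]]
contact_force: [0.7, -0.8, -0.8]
opening: 21.1
```

```bash
python3 - <<'E'
from pen import *
e=env.sense();p,d,c=shot("wrist","n1");t=tip(e);B=np.array([651,-81,104])
print(e["eef_pos"],e["tool_rot"].round(3),e["joint_positions"].round(2),"tip",t.round(1),"px",proj(c,t),"nut px",proj(c,B))
u,v=map(int,proj(c,B));cv2.imwrite("pics/n1c.png",cv2.resize(p[v-60:v+60,u-80:u+80,::-1],None,fx=4,fy=4))
print(u-80,v-60)
E
```

```text
[537.04093607 -85.30225056 266.73229051] [[ 0.82   0.034  0.572]
 [ 0.027 -0.999  0.02 ]
 [ 0.572 -0.001 -0.82 ]] [-0.48 -0.35  2.21  0.41  0.77  0.84] tip [616.1 -82.8 152.4] px (np.float64(277.8173029532569), np.float64(194.33654628554848)) nut px (np.float64(277.19535707133286), np.float64(177.01949707513015))
197 117
```

View pics/n1c.png

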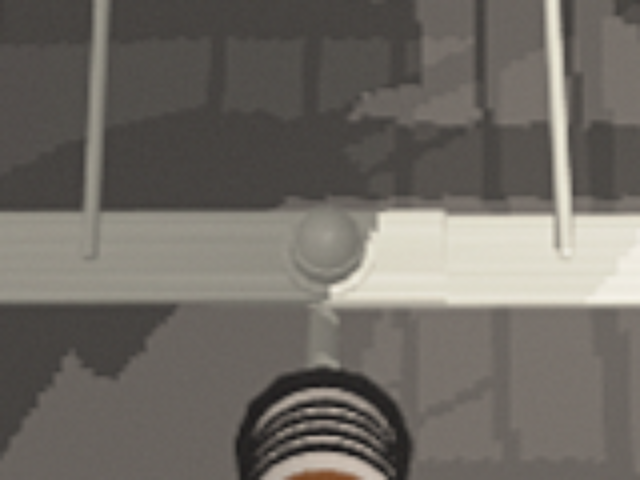

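Picture 10: the dome's outline is centred at full-image (279,177.7), with the tip at about (278,194).

```bash
python3 - <<'E'
from pen import *
p,d,c=load("n1");B=onz(c,279,177.7,95);print("nut",B.round(1),"surf",dep(c,d,279,177).round(1))
C=cloud(c,d);z=C[...,2];v,u=np.mgrid[:420,:560]
k=(abs(u-279)<12)&(abs(v-177)<12)&(z>95)&(z<112);print(k.sum(),C[k].mean(0).round(1),C[k].max(0).round(1))
k=(abs(u-279)<12)&(abs(v-177)<12)&(z>101)&(z<112);print(k.sum(),C[k].mean(0).round(1))
e=env.sense();t=tip(e);R=np.array(e["tool_rot"]);N=np.array([B[0],B[1],104]);print("delta",(R.T@(N-t)).round(1),t)
E
```

```text
nut [654.  -82.7  95. ] surf [651.2 -82.7 103.7]
242 [653.2 -82.5  99.7] [664.3 -73.8 104.3]
87 [654.8 -82.2 102.4]
delta [ 3.   0.8 61.6] [616.27630542 -83.18553874 152.71987762]
```

Emit:
drive_tool:
  commands:
    - {"rotation":[0,0,0],"xyz":[0.3,0.1,1.8],"hand":0}
    - {"rotation":[0,0,0],"xyz":[0.3,0,1.8],"hand":0}
    - {"rotation":[0,0,0],"xyz":[0.3,0,1.2],"hand":0}
    - {"rotation":[0,0,0],"xyz":[0,0,0.6],"hand":0}
    - {"rotation":[0,0,0],"xyz":[0,0,0],"hand":0}

```text
clock: 15.95
eef_pos: [575.1, -84.9, 226.4]
tool_rot: [[0.821, 0.034, 0.57], [0.026, -0.999, 0.021], [0.571, -0.003, -0.821]]
contact_force: [-0.7, 0.1, -0.5]
opening: 20.9
```

Emit:
drive_tool:
  commands:
    - {"rotation":[0,0,0],"xyz":[0,0,0],"hand":0}
    - {"rotation":[0,0,0],"xyz":[0,0,0],"hand":0}

```text
clock: 16.15
eef_pos: [575.1, -84.5, 227.9]
tool_rot: [[0.819, 0.034, 0.573], [0.027, -0.999, 0.021], [0.573, -0.001, -0.82]]
contact_force: [0.1, 0.5, 0.2]
opening: 20.9
```

```bash
python3 - <<'E'
from pen import *
e=env.sense();t=tip(e);R=np.array(e["tool_rot"]);N=np.array([655,-82.7,104.5]);print(t.round(1),(N-t).round(1),"delta",(R.T@(N-t)).round(1),e["contact_force"],R[:,2].round(3))
E
```

```text
[654.2 -81.9 113.6] [ 0.8 -0.8 -9.1] delta [-4.6  0.8  7.9] [0.09898156 0.46805152 0.20833316] [ 0.573  0.021 -0.82 ]
```

Descending vertically: each 1 mm is x −0.057 and z +0.082 cm.

Emit:
drive_tool:
  commands:
    - {"rotation":[0,0,0],"xyz":[-0.1,0.06,0.2],"hand":0}
    - {"rotation":[0,0,0],"xyz":[-0.12,0,0.18],"hand":0}
    - {"rotation":[0,0,0],"xyz":[-0.06,0,0.08],"hand":0}
    - {"rotation":[0,0,0],"xyz":[0,0,0],"hand":0}
    - {"rotation":[0,0,0],"xyz":[0,0,0],"hand":0}

```text
clock: 16.65
eef_pos: [575.3, -84.6, 221.6]
tool_rot: [[0.82, 0.035, 0.572], [0.027, -0.999, 0.022], [0.572, -0.002, -0.82]]
contact_force: [0.1, -0.5, -1.2]
opening: 21.1
```

Emit:
drive_tool:
  commands:
    - {"rotation":[0,0,0],"xyz":[-0.06,0,0.08],"hand":0}
    - {"rotation":[0,0,0],"xyz":[0,0,0],"hand":0}
    - {"rotation":[0,0,0],"xyz":[0,0,0],"hand":0}

```text
clock: 16.95
eef_pos: [575.3, -84.7, 220.6]
tool_rot: [[0.82, 0.035, 0.572], [0.027, -0.999, 0.022], [0.572, -0.002, -0.82]]
contact_force: [-1.5, -0.2, -0.6]
opening: 20.7
```

Emit:
drive_tool:
  commands:
    - {"rotation":[0,0,0],"xyz":[-0.06,0,0.08],"hand":0}
    - {"rotation":[0,0,0],"xyz":[0,0,0],"hand":0}
    - {"rotation":[0,0,0],"xyz":[0,0,0],"hand":0}

```text
clock: 17.25
eef_pos: [575.3, -84.7, 219.7]
tool_rot: [[0.82, 0.035, 0.572], [0.027, -0.999, 0.022], [0.572, -0.002, -0.82]]
contact_force: [1.2, 0.1, -0.3]
opening: 21.1
```

```bash
python3 - <<'E'
from pen import *
e=env.sense();t=tip(e);print(t.round(1),e["contact_force"])
E
```

```text
[654.3 -82.  105.4] [ 1.19312258  0.07016474 -0.26747308]
```

Emit:
drive_tool:
  commands:
    - {"rotation":[0,0,0],"xyz":[-0.06,0,0.08],"hand":0}
    - {"rotation":[0,0,0],"xyz":[0,0,0],"hand":0}
    - {"rotation":[0,0,0],"xyz":[0,0,0],"hand":0}

```text
clock: 17.55
eef_pos: [575.4, -84.8, 219.0]
tool_rot: [[0.819, 0.035, 0.572], [0.027, -0.999, 0.021], [0.573, -0.002, -0.82]]
contact_force: [-0.6, 0.7, 0.1]
opening: 20.9
```

Emit:
drive_tool:
  commands:
    - {"rotation":[0,0,0],"xyz":[-0.06,0,0.08],"hand":0}
    - {"rotation":[0,0,0],"xyz":[0,0,0],"hand":0}
    - {"rotation":[0,0,0],"xyz":[0,0,0],"hand":0}

```text
clock: 17.85
eef_pos: [575.5, -84.8, 218.2]
tool_rot: [[0.819, 0.035, 0.572], [0.027, -0.999, 0.021], [0.573, -0.002, -0.82]]
contact_force: [-0.7, 0.4, 1.5]
opening: 20.9
```

Emit:
drive_tool:
  commands:
    - {"rotation":[0,0,0],"xyz":[-0.06,0,0.08],"hand":0}
    - {"rotation":[0,0,0],"xyz":[0,0,0],"hand":0}
    - {"rotation":[0,0,0],"xyz":[0,0,0],"hand":0}
    - {"rotation":[0,0,0],"xyz":[0,0,0],"hand":0}

```text
clock: 18.25
eef_pos: [575.8, -84.9, 218.3]
tool_rot: [[0.818, 0.035, 0.573], [0.028, -0.999, 0.021], [0.574, -0.001, -0.819]]
contact_force: [-4.6, 0.4, 6.5]
opening: 20.6
```

Emit:
drive_tool:
  commands:
    - {"rotation":[0,0,0],"xyz":[-0.06,0,0.08],"hand":0}
    - {"rotation":[0,0,0],"xyz":[0,0,0],"hand":0}
    - {"rotation":[0,0,0],"xyz":[0,0,0],"hand":0}
    - {"rotation":[0,0,0],"xyz":[0,0,0],"hand":0}
    - {"rotation":[0,0,0],"xyz":[0,0,0],"hand":0}

```text
clock: 18.75
eef_pos: [576.0, -85.0, 218.3]
tool_rot: [[0.818, 0.035, 0.574], [0.028, -0.999, 0.021], [0.575, -0.001, -0.818]]
contact_force: [-6.6, 0.5, 10.3]
opening: 20.8
```

Emit:
drive_tool:
  commands:
    - {"rotation":[0,0,0],"xyz":[0,0,0],"hand":0}
    - {"rotation":[0,0,0],"xyz":[0,0,0],"hand":0}
    - {"rotation":[0,0,0],"xyz":[0,0,0],"hand":0}

```text
clock: 19.05
eef_pos: [576.0, -85.0, 218.3]
tool_rot: [[0.818, 0.035, 0.574], [0.028, -0.999, 0.021], [0.575, -0.001, -0.818]]
contact_force: [-6.8, 1.7, 10.0]
opening: 21.2
```

```bash
python3 - <<'E'
from pen import *
e=env.sense();p,d,c=shot("wrist","n2");t=tip(e);print(t.round(1),e["contact_force"]);B=np.array([654,-82.7,104]);print(proj(c,B),proj(c,t))
u,v=map(int,proj(c,B));cv2.imwrite("pics/n2c.png",cv2.resize(p[v-40:v+40,u-53:u+53,::-1],None,fx=4,fy=4))
E
```

```text
[655.4 -82.4 104.2] [-6.79694259  1.69166435 10.00774773]
(np.float64(278.14881467681823), np.float64(196.01299715793493)) (np.float64(277.79827000160685), np.float64(194.30121399976014))
```

View pics/n2c.png

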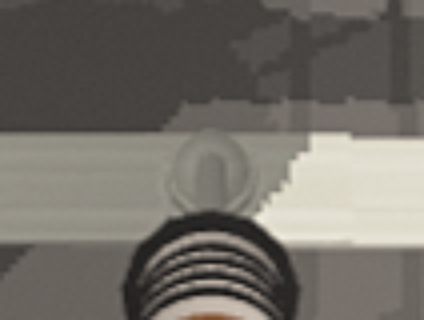

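Picture 11: the tip rests on the dome's crown at about 12 N for over 0.5 s. Retreating, then back to the lifted pose above the glass.

```bash
python3 - <<'E'
from pen import *
e=env.sense();R=np.array(e["tool_rot"]);G=frame([.4395,.1425,-.887]);print(G.round(3))
plan([(e["eef_pos"]+R@[1,0,-85],R),((435.6,86.6,268),G)],step=45)
E
```

```text
[[ 0.844  0.308  0.439]
 [ 0.274 -0.951  0.142]
 [ 0.462  0.    -0.887]]
{'r': [0.0, 0.0, 0.0], 'x': [0.1, -0.0, -4.2]}
{'r': [0.0, 0.0, 0.0], 'x': [-0.0, -0.0, -4.3]}
-> [528.  -86.7 288.5]
{'r': [1.6, -1.5, -2.7], 'x': [-1.6, -3.5, -0.7]}
{'r': [1.7, -1.5, -2.7], 'x': [-1.5, -3.6, -0.5]}
{'r': [1.6, -1.5, -2.8], 'x': [-1.3, -3.7, -0.4]}
{'r': [1.7, -1.5, -2.7], 'x': [-1.2, -3.8, -0.2]}
{'r': [1.6, -1.5, -2.8], 'x': [-1.0, -3.8, -0.0]}
-> [436.   86.3 267.6]
```

Emit:
drive_tool:
  commands:
    - {"rotation":[0,0,0],"xyz":[0.2,0,-4.2],"hand":0}
    - {"rotation":[0,0,0],"xyz":[0,0,-4.2],"hand":0}
    - {"rotation":[1.6,-1.5,-2.7],"xyz":[-1.6,-3.5,-0.7],"hand":0}
    - {"rotation":[1.7,-1.5,-2.7],"xyz":[-1.5,-3.6,-0.5],"hand":0}
    - {"rotation":[1.6,-1.5,-2.8],"xyz":[-1.3,-3.7,-0.4],"hand":0}

```text
clock: 19.6
eef_pos: [472.2, 17.8, 273.8]
tool_rot: [[0.846, 0.201, 0.494], [0.175, -0.98, 0.099], [0.503, 0.003, -0.864]]
contact_force: [-0.3, 0.8, -0.3]
opening: 21.0
```

Emit:
drive_tool:
  commands:
    - {"rotation":[1.7,-1.5,-2.7],"xyz":[-1.2,-3.8,-0.2],"hand":0}
    - {"rotation":[1.6,-1.5,-2.8],"xyz":[-1.0,-3.8,0],"hand":0}
    - {"rotation":[0,0,0],"xyz":[0,0,0],"hand":0}
    - {"rotation":[0,0,0],"xyz":[0,0,0],"hand":0}
    - {"rotation":[0,0,0],"xyz":[0,0,0],"hand":0}

```text
clock: 20.1
eef_pos: [436.9, 86.1, 265.1]
tool_rot: [[0.845, 0.307, 0.437], [0.273, -0.952, 0.142], [0.459, -0.001, -0.888]]
contact_force: [-0.0, 0.8, -0.9]
opening: 20.7
```

```bash
python3 - <<'E'
from pen import *
p,d,c,e=look("g1");C=cloud(c,d);z=C[...,2]
v,u=np.mgrid[:420,:560];U,V=proj(c,(534,118,100));k=(np.hypot(u-U,v-V)<48)&(abs(z-99)<4)&(v<V+18)
print("rim",cv2.minEnclosingCircle(C[k][:,:2].astype(np.float32)),k.sum());print(tip(e),e["tool_rot"].round(3))
p0,d0,c0=load("w6");C=cloud(c0,d0);z=C[...,2];U,V=proj(c0,(534,118,100));k=(np.hypot(u-U,v-V)<48)&(abs(z-99)<4)&(v<V+18)
print("rim before",cv2.minEnclosingCircle(C[k][:,:2].astype(np.float32)),k.sum())
P=np.array([499.4,107.4,132.7]);G=frame([.4395,.1425,-.887])
plan([(P-100*G[:,2],G),(P-2*G[:,2],G)],step=25)
E
```

```text
20.1 [436.9  86.1 265.1] [-0.   0.8 -0.9] 20.7
-60 2007 [  8.7   0.3 -52.9] [ -9.5 -24.9 -59.9] [ 13.8  23.8 -50. ]
-50 5132 [  5.3   0.2 -47. ] [-11.1 -25.  -50. ] [ 14.6  24.4 -40. ]
-40 2381 [  7.6   0.2 -35.7] [-11.2 -23.7 -40. ] [ 13.  24. -30.]
-30 1771 [  8.9   0.2 -25.1] [  2.  -23.8 -30. ] [ 12.2  24.2 -20. ]
-20 1460 [  8.8   0.3 -15.2] [  2.3 -23.7 -20. ] [ 12.3  24.3 -10. ]
-10 957 [ 8.9  0.2 -5.8] [  2.1 -23.7 -10. ] [12.1 23.8 -0. ]
0 414 [7.9 0.2 5. ] [  1.  -10.6   0.1] [10.5 11.  10. ]
20 279 [ 8.   0.3 24.7] [  1.5 -10.5  20. ] [10.3 11.  30. ]
40 205 [ 7.8  0.4 44.5] [  1.3 -10.6  40.1] [10.4 11.3 49.9]
rim ((534.3232421875, 118.11915588378906), 36.733177185058594) 718
[497.20953233 105.35449067 141.35487891] [[ 0.845  0.307  0.437]
 [ 0.273 -0.952  0.142]
 [ 0.459 -0.001 -0.888]]
rim before ((534.7010498046875, 118.02320861816406), 36.70939636230469) 739
{'r': [-0.0, 0.1, -0.1], 'x': [-0.1, -0.1, 2.4]}
{'r': [-0.0, 0.1, -0.0], 'x': [-0.2, -0.0, 2.4]}
-> [455.2  92.8 221.2]
{'r': [-0.0, -0.0, -0.0], 'x': [0.0, -0.0, 2.4]}
{'r': [-0.0, -0.0, -0.0], 'x': [0.0, -0.0, 2.5]}
{'r': [-0.0, -0.0, -0.0], 'x': [0.0, -0.0, 2.4]}
{'r': [-0.0, -0.0, -0.0], 'x': [0.0, -0.0, 2.5]}
-> [498.3 106.8 134.3]
```

The grip is unchanged (pen axis and cap same as before) and the rim centre still matches (534.3,118.1). I'll insert with a 4 mm forward offset so the guard clears the rim, and take it out over the last 25 mm.

Emit:
drive_tool:
  commands:
    - {"rotation":[0,0.1,-0.1],"xyz":[0.1,-0.1,2.4],"hand":0}
    - {"rotation":[0,0.1,0],"xyz":[0,0,2.4],"hand":0}
    - {"rotation":[0,0,0],"xyz":[0,0,2.5],"hand":0}
    - {"rotation":[0,0,0],"xyz":[0,0,2.0],"hand":0}
    - {"rotation":[0,0,0],"xyz":[0,0,1.5],"hand":0}

```text
clock: 20.65
eef_pos: [485.1, 102.2, 168.3]
tool_rot: [[0.845, 0.308, 0.438], [0.273, -0.952, 0.143], [0.461, -0.001, -0.887]]
contact_force: [0.2, -0.3, -0.3]
opening: 21.1
```

Emit:
drive_tool:
  commands:
    - {"rotation":[0,0,0],"xyz":[0,0,1.0],"hand":0}
    - {"rotation":[0,0,0],"xyz":[0,0,0.4],"hand":0}
    - {"rotation":[0,0,0],"xyz":[0,0,0],"hand":0}
    - {"rotation":[0,0,0],"xyz":[0,0,0],"hand":0}

```text
clock: 21.05
eef_pos: [491.2, 105.0, 158.3]
tool_rot: [[0.843, 0.309, 0.441], [0.274, -0.951, 0.143], [0.464, 0.0, -0.886]]
contact_force: [0.2, 0.6, -0.9]
opening: 20.9
```

```bash
python3 - <<'E'
from pen import *
e=env.sense();P=np.array([499.4,107.4,132.7]);R=np.array(e["tool_rot"]);print(e["contact_force"],"to go",(R.T@(P-e["eef_pos"])).round(1),"tip",tip(e).round(1))
G=frame([.4395,.1425,-.887]);print(np.degrees(Ro.from_matrix(R.T@G).as_rotvec()).round(1))
E
```

```text
[ 0.19746081  0.62315426 -0.92174995] to go [-4.4  0.3 26.7] tip [552.1 124.5  34.9]
[-0.  -0.1  0. ]
```

Emit:
drive_tool:
  commands:
    - {"rotation":[0,0,0],"xyz":[-0.1,0,0.9],"hand":0}
    - {"rotation":[0,0,0],"xyz":[-0.2,0,0.8],"hand":0}
    - {"rotation":[0,0,0],"xyz":[-0.1,0,0.5],"hand":0}
    - {"rotation":[0,0,0],"xyz":[0,0,0],"hand":0}
    - {"rotation":[0,0,0],"xyz":[0,0,0],"hand":0}

```text
clock: 21.55
eef_pos: [497.2, 107.5, 136.2]
tool_rot: [[0.843, 0.31, 0.44], [0.274, -0.951, 0.144], [0.463, -0.0, -0.886]]
contact_force: [0.3, -0.0, -0.1]
opening: 20.9
```

Emit:
drive_tool:
  commands:
    - {"rotation":[0,0,0],"xyz":[0,0,0.2],"hand":0}
    - {"rotation":[0,0,0],"xyz":[0,0,0],"hand":0}
    - {"rotation":[0,0,0],"xyz":[0,0,0],"hand":0}

```text
clock: 21.85
eef_pos: [498.1, 107.7, 134.6]
tool_rot: [[0.843, 0.31, 0.44], [0.274, -0.951, 0.144], [0.463, -0.0, -0.886]]
contact_force: [0.5, -0.1, -0.8]
opening: 20.9
```

```bash
python3 - <<'E'
from pen import *
e=env.sense();P=np.array([499.4,107.4,132.7]);R=np.array(e["tool_rot"]);print(e["contact_force"],"to go",(R.T@(P-e["eef_pos"])).round(1),"tip",tip(e).round(1))
E
```

```text
[ 0.49880282 -0.09504839 -0.78376252] to go [0.1 0.6 2.2] tip [558.9 127.2  11.2]
```

Emit:
drive_tool:
  commands:
    - {"rotation":[0,0,0],"xyz":[0,0,0.1],"hand":0}
    - {"rotation":[0,0,0],"xyz":[0,0,0.1],"hand":0}
    - {"rotation":[0,0,0],"xyz":[0,0,0],"hand":0}
    - {"rotation":[0,0,0],"xyz":[0,0,0],"hand":0}

```text
clock: 22.25
eef_pos: [499.0, 107.9, 132.8]
tool_rot: [[0.843, 0.31, 0.44], [0.274, -0.951, 0.144], [0.463, -0.0, -0.886]]
contact_force: [-0.8, 0.7, -0.1]
opening: 21.0
```

Emit:
drive_tool:
  commands:
    - {"rotation":[0,0,0],"xyz":[0,0,0],"hand":30}
    - {"rotation":[0,0,0],"xyz":[0,0,0],"hand":35}
    - {"rotation":[0,0,0],"xyz":[0,0,0],"hand":45}
    - {"rotation":[0,0,0],"xyz":[0,0,0],"hand":60}
    - {"rotation":[0,0,0],"xyz":[0,0,0],"hand":80}

```text
clock: 22.75
eef_pos: [498.9, 107.9, 132.7]
tool_rot: [[0.843, 0.31, 0.44], [0.274, -0.951, 0.144], [0.463, -0.0, -0.886]]
contact_force: [-0.3, 0.1, -0.3]
opening: 64.2
```

Emit:
drive_tool:
  commands:
    - {"rotation":[0,0,0],"xyz":[0,0,0],"hand":80}
    - {"rotation":[0,0,0],"xyz":[0,0,0],"hand":80}
    - {"rotation":[0,0,0],"xyz":[0,0,0],"hand":80}

```text
clock: 23.05
eef_pos: [498.9, 107.9, 132.8]
tool_rot: [[0.843, 0.31, 0.44], [0.274, -0.951, 0.144], [0.463, -0.0, -0.886]]
contact_force: [0.3, 0.5, 0.2]
opening: 68.0
```

```bash
python3 -c "
from pen import *
look('r1')"
```

```text
23.05 [498.9 107.9 132.8] [0.3 0.5 0.2] 68.0
-60 436 [ -0.1   0.2 -50.3] [ -8.7  -9.  -51.3] [ 10.4   8.8 -50. ]
-50 3353 [  2.8   0.1 -48. ] [-10.8 -10.5 -50. ] [ 11.1  10.6 -40. ]
-40 1175 [  8.1   0.1 -36. ] [ -1.6 -10.6 -40. ] [ 11.4  11.1 -30. ]
-30 748 [  8.5   0.3 -25.2] [  1.6 -10.6 -30. ] [ 11.1  10.9 -20. ]
-20 605 [  8.4   0.2 -15.1] [  1.5 -10.5 -20. ] [ 11.   10.9 -10. ]
-10 494 [ 8.3  0.2 -5.1] [  0.8 -10.5 -10. ] [10.9 11.1 -0. ]
0 420 [8.1 0.4 5. ] [  1.3 -10.5   0. ] [10.7 11.  10. ]
20 267 [ 8.3  0.7 24.6] [  1.4 -10.6  20.1] [10.6 11.3 29.9]
40 275 [ 2.9 -0.5 44.6] [-16.6 -24.9  40. ] [10.7 24.6 50. ]
```

The pen stayed where it was before, free between the open pads. Withdrawing along the pen.

Emit:
drive_tool:
  commands:
    - {"rotation":[0,0,0],"xyz":[0,0,-1.5],"hand":80}
    - {"rotation":[0,0,0],"xyz":[0,0,-3],"hand":80}
    - {"rotation":[0,0,0],"xyz":[0,0,-3],"hand":80}
    - {"rotation":[0,0,0],"xyz":[0,0,-3],"hand":80}
    - {"rotation":[0,0,0],"xyz":[0,0,-2],"hand":80}

```text
clock: 23.6
eef_pos: [443.8, 89.8, 245.9]
tool_rot: [[0.841, 0.31, 0.443], [0.275, -0.951, 0.143], [0.465, 0.001, -0.885]]
contact_force: [0.5, -0.7, 0.6]
opening: 68.0
```

Emit:
drive_tool:
  commands:
    - {"rotation":[0,0,0],"xyz":[0,0,0],"hand":80}
    - {"rotation":[0,0,0],"xyz":[0,0,0],"hand":80}
    - {"rotation":[0,0,0],"xyz":[0,0,0],"hand":80}

```text
clock: 23.9
eef_pos: [443.5, 90.2, 241.7]
tool_rot: [[0.844, 0.31, 0.438], [0.274, -0.951, 0.144], [0.461, -0.001, -0.888]]
contact_force: [-0.0, -0.3, -0.3]
opening: 68.4
```

```bash
python3 - <<'E'
from pen import *
e=env.sense();p,d,c=shot("wrist","f1");C=cloud(c,d);z=C[...,2];v,u=np.mgrid[:420,:560]
print(e["eef_pos"],e["contact_force"],e["opening"])
U,V=proj(c,(534,118,100));k=(np.hypot(u-U,v-V)<48)&(abs(z-99)<4)&(v<V+15);print("rim",cv2.minEnclosingCircle(C[k][:,:2].astype(np.float32)))
U,V=proj(c,(479,101,177));k=(np.hypot(u-U,v-V)<30)&(z>174)&(z<186);print("cap",C[k].mean(0))
for n in("scene","top"):
    p,d,_=shot(n,n+"2");q=load(n)[0]
    df=(np.abs(p.astype(int)-q).max(-1)>50).astype(np.uint8)
    k,l,s,ce=cv2.connectedComponentsWithStats(cv2.morphologyEx(df,cv2.MORPH_OPEN,np.ones((3,3))))
    print(n,[(*s[i][:5],) for i in range(1,k) if s[i][4]>25])
cv2.imwrite("pics/fin.png",np.vstack([cv2.imread("pics/f1.png")[60:300],cv2.imread("pics/scene2.png")[100:420]]))
E
```

```text
[443.46963096  90.1766482  241.73819956] [-0.04777148 -0.33156197 -0.25722282] 68.44571913631663
rim ((534.5144653320312, 117.99855041503906), 36.81956100463867)
cap [479.48986648 101.5216474  177.31143764]
scene [(np.int32(161), np.int32(0), np.int32(28), np.int32(26), np.int32(289)), (np.int32(187), np.int32(0), np.int32(36), np.int32(23), np.int32(519)), (np.int32(0), np.int32(6), np.int32(197), np.int32(190), np.int32(9012)), (np.int32(103), np.int32(8), np.int32(13), np.int32(9), np.int32(79)), (np.int32(192), np.int32(8), np.int32(55), np.int32(65), np.int32(1778)), (np.int32(233), np.int32(29), np.int32(11), np.int32(21), np.int32(116)), (np.int32(237), np.int32(76), np.int32(35), np.int32(31), np.int32(579)), (np.int32(131), np.int32(98), np.int32(13), np.int32(15), np.int32(78)), (np.int32(260), np.int32(122), np.int32(18), np.int32(9), np.int32(61)), (np.int32(309), np.int32(195), np.int32(7), np.int32(5), np.int32(29)), (np.int32(344), np.int32(256), np.int32(13), np.int32(12), np.int32(100)), (np.int32(333), np.int32(269), np.int32(9), np.int32(10), np.int32(64)), (np.int
[... 1303 characters left out ...]
 np.int32(44), np.int32(957)), (np.int32(440), np.int32(294), np.int32(120), np.int32(63), np.int32(5350)), (np.int32(275), np.int32(299), np.int32(8), np.int32(6), np.int32(37)), (np.int32(253), np.int32(315), np.int32(15), np.int32(27), np.int32(167)), (np.int32(391), np.int32(325), np.int32(28), np.int32(9), np.int32(171)), (np.int32(336), np.int32(338), np.int32(23), np.int32(75), np.int32(847)), (np.int32(368), np.int32(341), np.int32(19), np.int32(8), np.int32(89)), (np.int32(275), np.int32(352), np.int32(20), np.int32(7), np.int32(93)), (np.int32(443), np.int32(359), np.int32(70), np.int32(22), np.int32(828)), (np.int32(212), np.int32(385), np.int32(46), np.int32(35), np.int32(1121))]
```

View pics/fin.png

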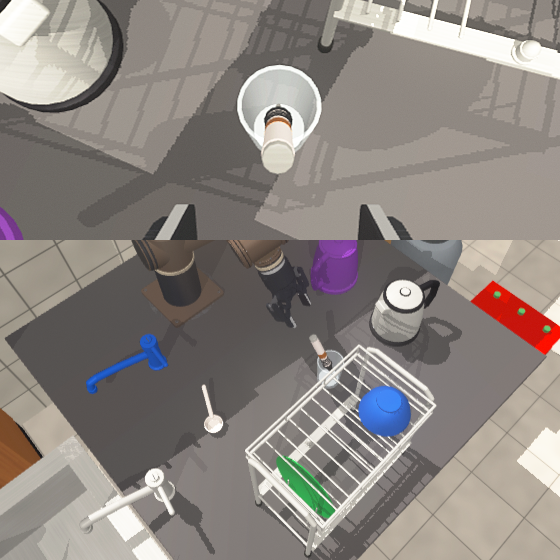

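Picture 12: the pen stands in the upright glass and the gripper is clear. Kettle, bowl and spoon show no change from the first pictures; the differences elsewhere are the arm, its shadows and small changes at the pen cap.

```bash
python3 -c "
from cell import workorder
print(workorder.job_done())"
```

```text
the job is handed in; nothing more can be done
None
```

I took the pen from the glass and touched it to the kettle button, the tap screw and the rack nut, in that order. I then lowered it back into the glass, let go only when the tip was at the floor, and handed the job in at about 24 s of the 72 s allowed. No verdict was reported.

| Test point | Measured force | Hold | Tip position in the close-up |
|---|---|---|---|
| Kettle button | 5–6 N | over 0.5 s | on the button, inside its ring |
| Tap screw | about 6 N | over 0.5 s | on the screw, by the slot |
| Rack nut | about 12 N | over 0.5 s | on the dome's crown |

**Last checks:**
- The glass rim centre was within 0.5 mm of where it stood.
- The pen cap was at (479, 101, 177) mm, about where it started, and the gripper was clear.
- Before-and-after pictures showed no change at the kettle, rice bowl or spoon. The other changes were the arm, its shadows and a few pixels at the pen cap.

**Disagreements:**
- The first nut estimates from the scene and wrist views differed by up to 11 mm. The close-up wrist view settled this and agreed with the rack's measured position to 1 mm.
- The tool pose read just after a fast move was off by several mm until it settled, so I re-measured before gripping.

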